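Fit the castor that suits the socket of an upturned dolly

TASK

One fixed castor is missing from the upturned dolly: feel how deep the empty leg's socket is by gently lowering the depth rod to its bottom, then stand the rod back in its hole in the tool block. From the rack take the one castor whose stem is as long as the socket is deep and push it gently, fully home, with its collar down on the leg and its wheel lined up with the dolly's other fixed wheel. Leave the other two castors in the rack and everything else on the bench where it is.

Things in the scene. Friction and masses are not known exactly. Their poses are not given: they have to be found in the camera images.
- socket_mouth (a point): Centre of the mouth of the empty castor socket, on top of the dolly's empty corner leg, 75 mm above the bench. Blind round hole 13.5 mm wide, straight down, no chamfer. 12 mm down on the dolly's +x side a sprung tongue juts 2 mm in: it clears a thin rod kept central and grips a stem, which must be pushed, at roughly 5 N, all the way. Castor home: its axle 38 mm above this point.
- dolly: White slotted-angle dolly fixed upside down on the bench, 300 x 300 mm, rim 36 mm high; square corner legs, 37 mm wide, 75 mm high, 130 mm from the centre each way; three carry castors (wheel tops at 138 mm), the one at (-130, +130) mm is empty: it is the leg with a 24, a 36 or a 48 mm deep socket, all alike outside. Origin at the centre on the bench; x the way its fixed wheels roll, z up.
- rod_handle (a point): Depth rod: middle of its round aluminium handle (16 mm thick, 60 mm long), 34 mm above the underside of its shoulder disc (22 mm wide, 4 mm thick). Below the shoulder a 6 mm steel rod goes 62 mm down, end rounded. It stands upright in the tool block, shoulder on the block's top, this point 104 mm above the bench. z up along the rod. About 70 g.
- rod_tip (a point): Tip of the depth rod, on its centre line, 96 mm below the middle of the handle (8 mm above the bench while the rod stands in the block).
- rod_hole (a point): Mouth of the depth rod's own hole in the fixed wooden tool block, on its top, 70 mm above the bench; hole 11 mm wide, 67 mm deep. Block 50 x 120 x 70 mm (x, y, z of this frame), the hole 32 mm from its middle towards -y. Short hex keys stand 22 to 33 mm high in it, 50 to 76 mm from the hole towards +y.
- castor_rack: Holder of the spare castors: fixed white strip 250 mm long (along its y), 28 mm wide, top 64 mm above the bench, on two end feet. Three castors hang stem-down in 18 mm holes at its middle and 80 mm either side, collars on the strip; which hangs where changes. Origin on the bench under its middle.
- castor_short_axle (a point): Spare fixed castor, short stem (24 mm), hung stem-down in the rack. Point: middle of the wheel axle, over the stem, 38 mm above the collar's underside. z up, x the rolling way, y the axle. Grip the flat fork cheeks, 27 mm apart along y, 24 mm wide, 6 to 48 mm above that underside. Wheel 50 x 18 mm, its top at 63 mm; collar 26 mm; stem 12 mm thick, last 4 mm tapering to 8. About 160 g.
- castor_short_tip (a point): Tip of the short stem, on its centre line, 24 mm below the underside of the collar.
- castor_medium_axle (a point): Spare fixed castor, medium stem (36 mm), hung stem-down in the rack. Point: middle of the wheel axle, over the stem, 38 mm above the collar's underside. z up, x the rolling way, y the axle. Grip the flat fork cheeks, 27 mm apart along y, 24 mm wide, 6 to 48 mm above that underside. Wheel 50 x 18 mm, its top at 63 mm; collar 26 mm; stem 12 mm thick, last 4 mm tapering to 8. About 160 g.
- castor_medium_tip (a point): Tip of the medium stem, on its centre line, 36 mm below the underside of the collar.
- castor_long_axle (a point): Spare fixed castor, long stem (48 mm), hung stem-down in the rack. Point: middle of the wheel axle, over the stem, 38 mm above the collar's underside. z up, x the rolling way, y the axle. Grip the flat fork cheeks, 27 mm apart along y, 24 mm wide, 6 to 48 mm above that underside. Wheel 50 x 18 mm, its top at 63 mm; collar 26 mm; stem 12 mm thick, last 4 mm tapering to 8. About 160 g.
- castor_long_tip (a point): Tip of the long stem, on its centre line, 48 mm below the underside of the collar.
- spanner_grip (a point): Steel spanner 160 mm long lying on the bench; point on its handle. Bystander, loose, to be left where it is.
- mallet: Rubber-headed hammer lying on the bench. Bystander, loose, to be left where it is.
- worn_castor: Worn-out castor with a 10 mm stub of broken stem, lying on its side; not to be fitted. Bystander, loose, to be left where it is.
- grease_jar: Jar, 64 mm across and 60 mm high. Bystander, loose, to be left where it is.
- tape_roll: Roll of tape, 90 mm across, 24 mm high. Bystander, loose, to be left where it is.
- spare_insert: Loose black sleeve, 32 mm across and 30 mm high. Bystander, loose, to be left where it is.
There are look-alikes about, which are no part of the job. What is shaped like the part that bears castor_medium_axle but blue is not meant.

How it is judged (in metres and radians):
On the way, in this order (a step that is already met when the one before it is completed fails the run):
1. the depth rod's tip is on the bottom of the empty socket (((horizontal distance between leg_36mm_socket and socket_mouth below 0.02 m and horizontal distance between rod_tip and socket_mouth below 0.007 m and z of rod_tip in the frame of leg_36mm_socket below 0.0415 m) or (horizontal distance between leg_48mm_socket and socket_mouth below 0.02 m and horizontal distance between rod_tip and socket_mouth below 0.007 m and z of rod_tip in the frame of leg_48mm_socket below 0.0295 m) or (horizontal distance between leg_24mm_socket and socket_mouth below 0.02 m and horizontal distance between rod_tip and socket_mouth below 0.007 m and z of rod_tip in the frame of leg_24mm_socket below 0.0535 m))), for 0.15 s.
2. the depth rod stands back in its hole in the tool block (horizontal distance between rod_tip and rod_hole below 0.012 m and z of rod_handle in the frame of rod_hole below 0.04 m and contact force between depth_rod and the fingers below 0.5 N), for 0.2 s.
3. the castor with the matching stem is fully home in the socket (((horizontal distance between leg_36mm_socket and socket_mouth below 0.02 m and horizontal distance between castor_medium_tip and socket_mouth below 0.0035 m and z of castor_medium_axle in the frame of socket_mouth below 0.04 m and angle between castor_medium_axle's own z axis and vertical below 0.06 rad and angle between the x axis of castor_medium_axle and the x axis of dolly, either way round below 0.2 rad and linear speed of castor_medium below 0.02 m/s and distance of each of castor_short_axle, castor_long_axle from where it was at the start of the episode below 0.02 m) or (horizontal distance between leg_48mm_socket and socket_mouth below 0.02 m and horizontal distance between castor_long_tip and socket_mouth below 0.0035 m and z of castor_long_axle in the frame of socket_mouth below 0.04 m and angle between castor_long_axle's own z axis and vertical below 0.06 rad and angle between the x axis of castor_long_axle and the x axis of dolly, either way round below 0.2 rad and linear speed of castor_long below 0.02 m/s and distance of each of castor_short_axle, castor_medium_axle from where it was at the start of the episode below 0.02 m) or (horizontal distance between leg_24mm_socket and socket_mouth below 0.02 m and horizontal distance between castor_short_tip and socket_mouth below 0.0035 m and z of castor_short_axle in the frame of socket_mouth below 0.04 m and angle between castor_short_axle's own z axis and vertical below 0.06 rad and angle between the x axis of castor_short_axle and the x axis of dolly, either way round below 0.2 rad and linear speed of castor_short below 0.02 m/s and distance of each of castor_medium_axle, castor_long_axle from where it was at the start of the episode below 0.02 m))), for 0.2 s.
At the end, for the whole second after the job is handed in: Matching castor at rest in the socket: collar within 2 mm of the mouth, tip within 3.5 mm of its axis, upright to 0.06 rad, wheel along the dolly's x to 0.2 rad. Other castors within 20 mm of their start. Rod in its hole in the block: shoulder within 6 mm of the top, upright to 0.15 rad (((horizontal distance between leg_36mm_socket and socket_mouth below 0.02 m and horizontal distance between castor_medium_tip and socket_mouth below 0.0035 m and z of castor_medium_axle in the frame of socket_mouth below 0.04 m and angle between castor_medium_axle's own z axis and vertical below 0.06 rad and angle between the x axis of castor_medium_axle and the x axis of dolly, either way round below 0.2 rad and linear speed of castor_medium below 0.02 m/s and distance of each of castor_short_axle, castor_long_axle from where it was at the start of the episode below 0.02 m) or (horizontal distance between leg_48mm_socket and socket_mouth below 0.02 m and horizontal distance between castor_long_tip and socket_mouth below 0.0035 m and z of castor_long_axle in the frame of socket_mouth below 0.04 m and angle between castor_long_axle's own z axis and vertical below 0.06 rad and angle between the x axis of castor_long_axle and the x axis of dolly, either way round below 0.2 rad and linear speed of castor_long below 0.02 m/s and distance of each of castor_short_axle, castor_medium_axle from where it was at the start of the episode below 0.02 m) or (horizontal distance between leg_24mm_socket and socket_mouth below 0.02 m and horizontal distance between castor_short_tip and socket_mouth below 0.0035 m and z of castor_short_axle in the frame of socket_mouth below 0.04 m and angle between castor_short_axle's own z axis and vertical below 0.06 rad and angle between the x axis of castor_short_axle and the x axis of dolly, either way round below 0.2 rad and linear speed of castor_short below 0.02 m/s and distance of each of castor_medium_axle, castor_long_axle from where it was at the start of the episode below 0.02 m)) and horizontal distance between rod_tip and rod_hole below 0.012 m and z of rod_handle in the frame of rod_hole below 0.04 m and angle between rod_handle's own z axis and vertical below 0.15 rad); the robot touches nothing.
It fails at once if the depth rod is pressed on the dolly's legs or rim with more than 30 N (contact force between depth_rod and leg_36mm_socket above 30 N or contact force between depth_rod and leg_48mm_socket above 30 N or contact force between depth_rod and leg_24mm_socket above 30 N or contact force between depth_rod and dolly above 30 N).
It fails at once if a castor is pressed on the dolly's legs or rim with more than 45 N (contact force between any of castor_short, castor_medium, castor_long and leg_36mm_socket above 45 N or contact force between any of castor_short, castor_medium, castor_long and leg_48mm_socket above 45 N or contact force between any of castor_short, castor_medium, castor_long and leg_24mm_socket above 45 N or contact force between any of castor_short, castor_medium, castor_long and dolly above 45 N).
It fails at once if a bystander is moved by more than 30 mm (distance of any of spanner_grip, mallet, worn_castor, grease_jar, tape_roll, spare_insert from where it was at the start of the episode above 0.03 m).
It also fails if it takes over 64 s, if anything falls off the work surface, if the arm or the gripper's body presses on something with over 40 N, if the wrist force passes 120 N, or if a joint passes its speed limit or range.

ROBOT

A 6-joint arm with a two-finger parallel gripper is mounted at the origin on the work surface. World frame = base frame: x ahead of the robot, y to its left, z up, the work surface at z = 0. Lengths are in mm, angles in rad, forces in N, time in s.
With the tool pointing down it reaches from about 350 to 975 mm from the base axis. Payload 7.1 kg.
Tool frame: the origin (TCP) lies midway between the tips of the shut fingers; the grasp point (between the pads) lies 19 mm behind it (arm.hold_point_z is the distance from the TCP to the grasp point, in mm); z points along the fingers, y is the line along which they close (so a half turn about z gives the same grasp; the last joint's range is limited). The gripper opens to 88 mm and grips with 3 to 60 N. Pads are 20 mm wide; open, the fingers measure 115 mm over their backs; the gripper's body (75 mm by 178 mm) begins 61 mm behind the grasp point.
Start: joints at [-1.29, 0.423, 1.63, -0, 1.089, -0.019], TCP at [184.599, -597.1, 222.675] pointing down, gripper open.
Joint ranges: [-3, 3], [-0.9, 2.11], [0.09, 2.58], [-1.31, 4.45], [0.11, 2.69], [-2.54, 2.54]. Speed limits (rad/s): [2.39, 2.39, 3.01, 3.14, 3.14, 3.14].

INTERFACE

Orientations are given as a unit quaternion [x, y, z, w].
In Python, from cell import arm, snapshot gives the robot as it stands.
- The arm moves only by the tool arm_command, never from a script. Its arguments are lists of equal length, an entry for each row: "fingers": the opening, from 0 (shut) to 1 (fully open); "xyz": the shift along the tool's x, y, z in units of 40 mm (1.0 is 40 mm), a list of three; "twist": the turn, a rotation vector about the tool's x, y, z in units of 5 degrees (1.0 is 5 degrees), a list of three. In form: {"fingers": [fingers, ...], "xyz": [[x, y, z], ...], "twist": [[rx, ry, rz], ...]}. A call has 1 to 20 rows; each row is the pose to reach, as a shift and turn from the pose commanded when the call began, along the tool's axes at that moment; what a row does not reach only later rows make up. A row lasts 1/8 s, in which the tool goes at most 62.5 mm and 10.7 degrees, less where a joint would pass 70% of its speed; a pose out of reach is approached as far as the arm can. A call with a gripper value outside its range is refused whole. The fingers move at their own pace and stop on an object; "squeeze" is the grip in N (left out, the last holds). Time passes only in rows, so rows that repeat a pose let the fingers close. It gives the time, the measured TCP pose, the force, the opening and the grip force at its end, in the units of the state.
- arm.read_state(): the state, without advancing time (a new reading comes with each control period).
- snapshot(name): name is "scene" or "side" or "wrist"; returns a dict with "img" (480x640x3 uint8, red, green, blue), "fx", "fy", "cx", "cy" (pixels), "dist_coeffs" ([k1, k2, p1, p2, k3] as OpenCV has them; the pictures are not rectified), "eye" and "rotation" of the camera in the world. Camera axes: x right, y up, looking along -z (the intrinsics and any distortion apply to the point x, -y, -z); pixel columns grow to the right and rows downward; lengths in mm; the calibration is good to about 2 mm. A picture is of the moment at which its call begins. There is no depth.
- arm.sign_off(): hands the job in; it is judged then, once.
The state is a dict: "t": time; "joint_positions": joint angles; "joint_vel": joint speeds; "effort": joint torques, N m; "tcp_pos": TCP position; "tcp_rot": TCP orientation; "ft_force": force on the tool from outside, world axes, zero at the start; "moment": the same for the moment, N m; "gripper_width": finger opening in mm; "grip_force": force on a finger pad.
Only numpy, scipy, OpenCV 4.12 (cv2) and the standard library are available. Lean on these libraries where they do the work, as an engineer would, in place of code of your own. Each camera call takes 0.05 s, during which the arm holds its last target. There are 200 camera calls.

## Working session

There is one attempt and no reset: what is moved stays moved. The work goes in short steps, Python scripts to look and compute and a tool call to move; the robot and the scene stay as the last step left them, time stands still between calls to the robot, and variables do not carry over. Pictures are saved under pics/ and viewed, at most 13 in all, crops included, and the job is handed in when it is done.

Besides the shell and the picture viewer there is one more tool, called after ">>>" as name(argument=value, ...), one argument or row to a line, values as JSON. arm_command: Moves the arm, as the interface text tells. Its arguments: {"type":"object","properties":{"fingers":{"type":"array"},"xyz":{"type":"array"},"twist":{"type":"array"},"squeeze":{"type":"number"}},"required":["fingers","xyz","twist"]}

```bash
ls; mkdir -p pics; cat > h.py <<'E'
import numpy as np, cv2
from cell import arm, snapshot
def K(s): return np.array([[s['fx'],0,s['cx']],[0,s['fy'],s['cy']],[0,0,1.]])
def ray(s,u,v):
    p=cv2.undistortPoints(np.array([[[u,v]]],float),K(s),np.array(s['dist_coeffs'],float))[0,0]
    d=np.array(s['rotation'])@np.array([p[0],-p[1],-1.]); return np.array(s['eye']),d/np.linalg.norm(d)
def onz(s,u,v,z):
    e,d=ray(s,u,v); return e+d*(z-e[2])/d[2]
def proj(s,P):
    c=(np.atleast_2d(P)-np.array(s['eye']))@np.array(s['rotation'])
    c=c*np.array([1,-1,-1]); return cv2.projectPoints(c,np.zeros(3),np.zeros(3),K(s),np.array(s['dist_coeffs'],float))[0][:,0]
def tri(*obs):
    A=np.zeros((3,3));b=np.zeros(3)
    for s,u,v in obs:
        e,d=ray(s,u,v);M=np.eye(3)-np.outer(d,d);A+=M;b+=M@e
    return np.linalg.solve(A,b)
def save(s,n): cv2.imwrite('pics/'+n,cv2.cvtColor(s['img'],cv2.COLOR_RGB2BGR))
E
python3 - <<'E'
from h import *
import pickle
for n in ['scene','side','wrist']:
    s=snapshot(n); save(s,n+'0.png'); pickle.dump(s,open(n+'0.pkl','wb'))
    print(n,s['fx'],s['eye'],np.round(s['rotation'],3).tolist(),s['dist_coeffs'])
print(arm.read_state())
E
```

```text
pics
scene 476.0390793095008 [842.41202665 563.71248795 953.8280442 ] [0.076, 0.323, 0.918, 0.218] [-0.0746842  0.         0.         0.         0.       ]
side 610.180511740471 [ 405.79723721  781.18229073 1101.6397747 ] [-0.035, 0.338, 0.938, -0.071] [-0.02230371  0.          0.          0.          0.        ]
wrist 356.25222172089815 [ 261.02724161 -574.14609359  383.99131953] [-0.117, 0.087, -0.587, 0.796] [-0.00065425  0.          0.          0.          0.        ]
{'t': 0.15, 'joint_positions': array([-1.29002273e+00,  4.23684292e-01,  1.63047609e+00,  4.51436591e-06,
        1.08856564e+00, -1.90212045e-02]), 'joint_vel': array([-0.00024146, -0.00245044, -0.00238245, -0.00081797, -0.00118762,
        0.0006818 ]), 'effort': array([-9.98777432e-04, -5.44985497e+01, -2.73919487e+01,  6.43994263e-02,
        2.05118739e-02, -9.60259558e-05]), 'tcp_pos': array([ 184.47826346, -596.72928233,  222.08347256]), 'tcp_rot': array([ 9.88786403e-01,  1.49335624e-01, -7.19720756e-05, -5.62100569e-04]), 'ft_force': array([-0.87839236,  0.93044067, -0.1382687 ]), 'moment': array([-0.01612983, -0.00921654, -0.03654272]), 'grip_force': 0.0, 'gripper_width': 87.36751507017513}
```

View pics/scene0.png

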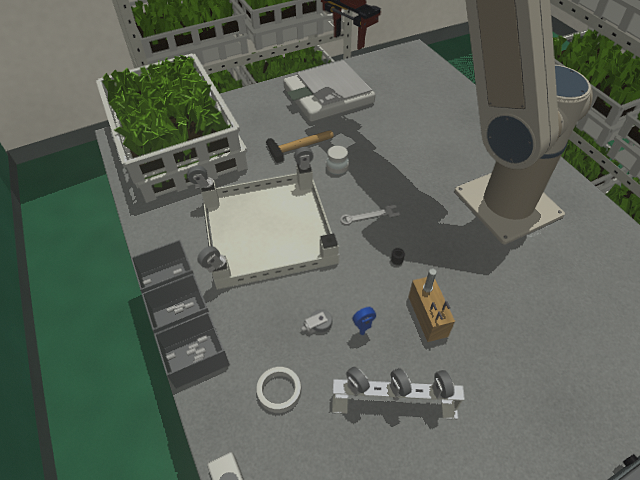

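View pics/side0.png

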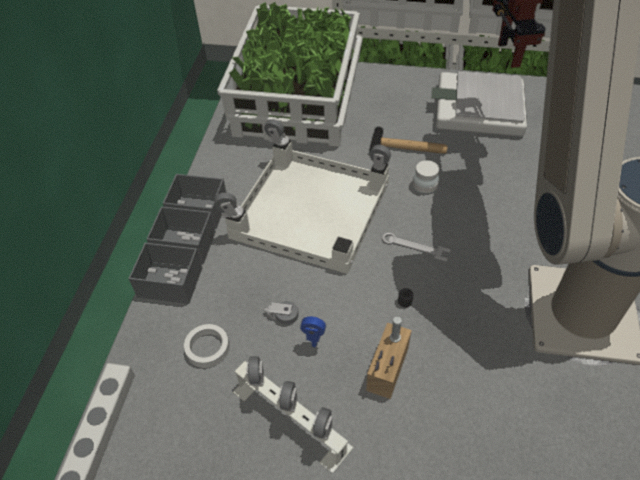

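Scene picture: rod handle (430,280) in the tool block (431,312). Empty leg with dark top at (329,242). Rack castors at (357,380), (401,381) and (443,384). Side picture: rod (397,328), leg (343,245), rack castors at (255,370), (288,395) and (322,422).

What could be mistaken for a target castor: the blue castor (364,320), the worn one (318,322) and the dolly's own wheels (209,257), (197,178), (304,158). The candidates are the three in the rack, told apart by stem length. For the rod, the hex keys (440,310) could be mistaken. I'll check in one composite crop.

```bash
python3 - <<'E'
from h import *
import pickle
a=pickle.load(open('scene0.pkl','rb'));b=pickle.load(open('side0.pkl','rb'))
def c(s,x,y,w,h,W,H): return cv2.resize(s['img'][y:y+h,x:x+w],(W,H),interpolation=cv2.INTER_CUBIC)
top=np.hstack([c(a,325,355,150,75,400,200),c(b,225,340,150,150*200//400*1,400,200)])
m=np.hstack([c(a,390,255,80,80,400,400),c(a,300,225,50,50,200,200).repeat(2,0)[:400:1] if 0 else np.vstack([c(a,305,220,50,50,200,200),c(b,318,225,50,50,200,200)]),np.vstack([c(b,370,310,50,50,200,200),c(b,360,350,50,50,200,200)])])
cv2.imwrite('pics/c1.png',cv2.cvtColor(np.vstack([top,m]),cv2.COLOR_RGB2BGR))
E
```

```text
(no output)
```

View pics/c1.png

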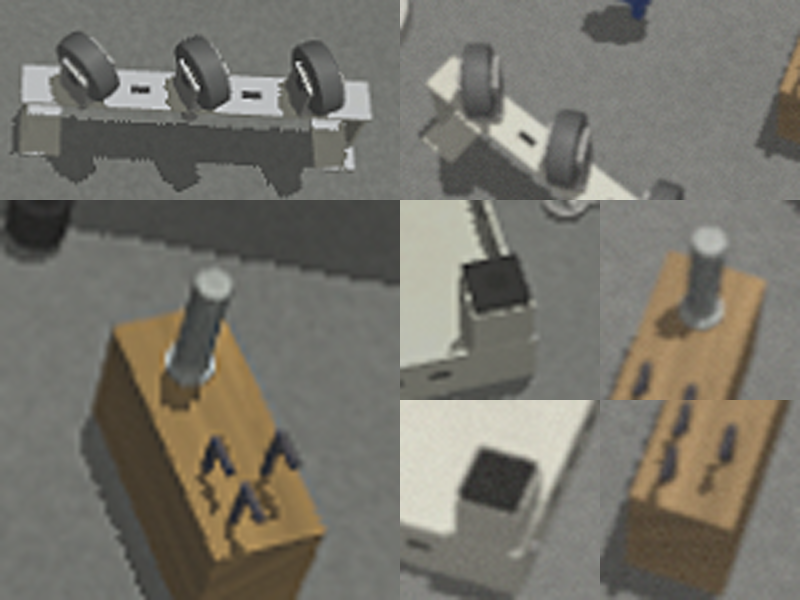

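```bash
python3 - <<'E'
from h import *
import pickle
a=pickle.load(open('scene0.pkl','rb'));b=pickle.load(open('side0.pkl','rb'))
pr=lambda n,x:print(n,np.round(x,1))
pr('top',tri((a,432.4,270),(b,397.5,320)));pr('a',onz(a,432.4,270,134));pr('b',onz(b,397.5,320,134))
pr('shoulder a',onz(a,428,289,72));pr('b',onz(b,395.7,338.7,72))
# leg top: dark mask quads
for n,s,(u,v) in (('a',a,(329,241)),('b',b,(343,245))):
    g=s['img'].max(2); m=(g<75).astype(np.uint8); k,l,st,ce=cv2.connectedComponentsWithStats(m)
    i=l[v,u]; pr(n+' leg px',[*ce[i],st[i][4]]); pr('leg',onz(s,*ce[i],75))
    c=max(cv2.findContours((l==i).astype(np.uint8),0,2)[0],key=len)
    P=np.array([onz(s,*q[0],75)[:2] for q in c],np.float32); r=cv2.minAreaRect(P); pr('rect',[*r[0],*r[1],r[2]])
    # white deck floor of dolly
    # tool block wood mask
    h=cv2.cvtColor(s['img'],cv2.COLOR_RGB2HSV)
    m=((h[...,0]>8)&(h[...,0]<25)&(h[...,1]>90)&(h[...,2]>90)).astype(np.uint8)
    k,l,st,ce=cv2.connectedComponentsWithStats(m); 
    for j in range(1,k):
        if st[j][4]>150: pr('wood',[*st[j],*ce[j]])
# block top corners by eye (from crop): scene
B=[onz(a,390+x/5,255+(y-200)/5,70) for x,y in((112,328),(225,312),(323,530),(217,562))]
pr('block',B); d=(B[3]+B[2]-B[0]-B[1]); pr('yaw y',np.degrees(np.arctan2(d[1],d[0])))
pr('rod vs mid',np.mean(B,0))
# rack ends: scene crop scale 400/150
q=lambda x,y:(325+x/2.667,355+y/2.667)
for x,y in((22,66),(22,104),(370,84),(370,120)): pr('rack',onz(a,*q(x,y),64))
# axle px: wheel centres
for i,(x,y) in enumerate(((86,66),(203,73),(318,78))): pr('axle',onz(a,*q(x,y),102))
for i,(x,y) in enumerate(((480,83),(569,151))): pr('axle side',onz(b,225+(x-400)/2.667,340+y/2.667,102))
# dolly legs' castor wheels rough
for u,v in((208,257),(198,177),(304,158)): pr('w',onz(a,u,v,113))
E
```

```text
Traceback (most recent call last):
  File "h.py", line 15, in tri
    e,d=ray(s,u,v);M=np.eye(3)-np.outer(d,d);A+=M;b+=M@e
        ~~~^^^^^^^
  File "h.py", line 6, in ray
    d=np.array(s['rotation'])@np.array([p[0],-p[1],-1.]); return np.array(s['eye']),d/np.linalg.norm(d)
      ~~~~~~~~~~~~~~~~~~~~~~~^~~~~~~~~~~~~~~~~~~~~~~~~~~
ValueError: matmul: Input operand 1 has a mismatch in its core dimension 0, with gufunc signature (n?,k),(k,m?)->(n?,m?) (size 3 is different from 4)
```

View pics/wrist0.png

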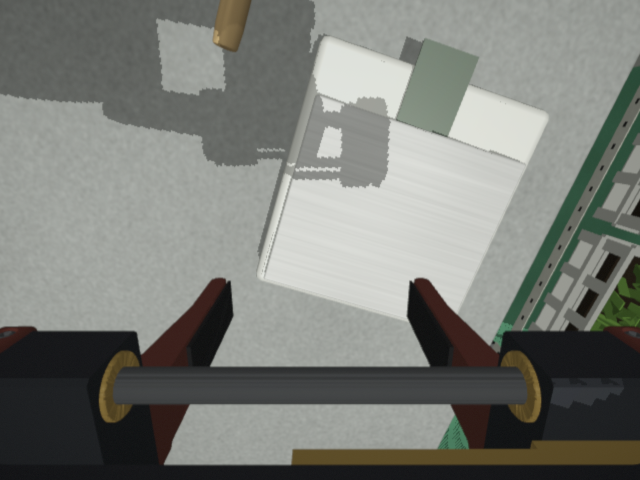

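The wrist picture shows the fingers at the bottom (about 220 to 420, row 290) and a flat bystander box ahead. The camera looks forward and down past the fingers. Rotation is a quaternion, so I'll fix the helper.

```bash
sed -i "s/np.array(s\['rotation'\])/R(s)/g" h.py; cat >> h.py <<'E'
from scipy.spatial.transform import Rotation as Ro
def R(s): return Ro.from_quat(s['rotation']).as_matrix()
E
python3 - <<'E'
from h import *
import pickle
a=pickle.load(open('scene0.pkl','rb'));b=pickle.load(open('side0.pkl','rb'));w=pickle.load(open('wrist0.pkl','rb'))
pr=lambda n,x:print(n,np.round(x,1).tolist())
pr('top',tri((a,432.4,270),(b,397.5,320)));pr('a',onz(a,432.4,270,134));pr('b',onz(b,397.5,320,134))
pr('shoulder a',onz(a,428,289,72));pr('b',onz(b,395.7,338.7,72))
for n,s,(u,v) in (('a',a,(329,241)),('b',b,(343,245))):
    g=s['img'].max(2); m=(g<75).astype(np.uint8); k,l,st,ce=cv2.connectedComponentsWithStats(m)
    i=l[v,u]; pr(n+' leg px',[*ce[i],st[i][4]]); pr('leg',onz(s,*ce[i],75))
    c=max(cv2.findContours((l==i).astype(np.uint8),0,2)[0],key=len)
    P=np.array([onz(s,*q[0],75)[:2] for q in c],np.float32); r=cv2.minAreaRect(P); pr('rect',[*r[0],*r[1],r[2]])
B=[onz(a,390+x/5,255+(y-200)/5,70) for x,y in((112,328),(225,312),(323,530),(217,562))]
pr('block',B); d=(B[3]+B[2]-B[0]-B[1]); pr('yaw y',np.degrees(np.arctan2(d[1],d[0])))
m=np.mean(B,0);pr('mid',m);pr('hole est',m-32*d/np.linalg.norm(d))
q=lambda x,y:(325+x/2.667,355+y/2.667)
for x,y in((22,66),(22,104),(370,84),(370,120)): pr('rack',onz(a,*q(x,y),64))
for i,(x,y) in enumerate(((86,66),(203,73),(318,78))): pr('axle',onz(a,*q(x,y),102))
for i,(x,y) in enumerate(((480,83),(569,151))): pr('axle side',onz(b,225+(x-400)/2.667,340+y/2.667,102))
for u,v in((208,257),(198,177),(304,158)): pr('w',onz(a,u,v,113))
st=arm.read_state(); T=Ro.from_quat(st['tcp_rot']).as_matrix()
pr('tcp axes',T); pr('cam in tool',T.T@(np.array(w['eye'])-st['tcp_pos'])); print(np.round(T.T@R(w),3))
E
```

```text
top [389.9, 160.3, 136.9]
a [387.3, 156.8, 134.0]
b [390.3, 160.7, 134.0]
shoulder a [390.5, 163.6, 72.0]
b [389.1, 163.8, 72.0]
a leg px [328.5, 240.1, 180.0]
leg [524.3, -54.2, 75.0]
rect [523.1, -61.4, 52.7, 33.5, 77.2]
b leg px [341.9, 244.8, 174.0]
leg [525.2, -50.9, 75.0]
rect [525.0, -50.8, 35.0, 30.1, 77.8]
block [[408.1, 128.6, 70.0], [358.1, 144.4, 70.0], [384.4, 254.3, 70.0], [432.8, 246.4, 70.0]]
yaw y 77.4
mid [395.8, 193.4, 70.0]
hole est [388.8, 162.2, 70.0]
rack [668.7, 250.5, 64.0]
rack [681.7, 275.8, 64.0]
rack [450.3, 377.8, 64.0]
rack [466.3, 399.5, 64.0]
axle [636.3, 284.0, 102.0]
axle [566.2, 325.4, 102.0]
axle [496.8, 365.3, 102.0]
axle side [635.7, 286.8, 102.0]
axle side [565.9, 326.5, 102.0]
w [796.5, -104.3, 113.0]
w [741.6, -358.3, 113.0]
w [471.4, -300.5, 113.0]
tcp axes [[1.0, 0.3, -0.0], [0.3, -1.0, 0.0], [0.0, -0.0, -1.0]]
cam in tool [79.8, 0.8, -161.9]
[[ 0.     0.958  0.288]
 [ 1.    -0.    -0.   ]
 [-0.     0.288 -0.958]]
```

```bash
cat >> h.py <<'E'
def rel(p,ya=None):
    "print shift (40mm units, tool axes) and twist z (5deg units) from measured pose; ya=world angle of tool y, deg"
    st=arm.read_state(); T=Ro.from_quat(st['tcp_rot']).as_matrix()
    d=T.T@(np.array(p,float)-st['tcp_pos'])/40
    cur=np.degrees(np.arctan2(T[1,1],T[0,1]))
    tgt=np.column_stack([[ -np.cos(np.radians((cur if ya is None else ya)+90))*-1,0,0],[0,0,0],[0,0,0]])
    y=np.radians(cur if ya is None else ya); Y=np.array([np.cos(y),np.sin(y),0]); Z=np.array([0,0,-1.]); X=np.cross(Y,Z)
    tw=np.degrees(Ro.from_matrix(T.T@np.column_stack([X,Y,Z])).as_rotvec())/5
    print('xyz',np.round(d,3).tolist(),'twist',np.round(tw,3).tolist(),'now',np.round(st['tcp_pos'],1).tolist(),'ya',round(cur,2),'t',round(float(st['t']),2))
E
sed -i '/tgt=/d' h.py
python3 -c "
from h import *
rel([330,-420,240],-60);rel([440,-150,240],-40);rel([389.5,162,235],-12.6)"
```

```text
xyz [4.781, -3.147, -0.444] twist [-0.013, -0.002, -2.565] now [184.5, -596.7, 222.1] ya -72.82 t 0.15
xyz [9.401, -8.784, -0.438] twist [-0.013, -0.004, -6.565] now [184.5, -596.7, 222.1] ya -72.82 t 0.15
xyz [10.499, -16.609, -0.304] twist [-0.012, -0.007, -12.045] now [184.5, -596.7, 222.1] ya -72.82 t 0.15
```

>>> arm_command(
  fingers=[1, 1, 1, 1, 1, 1, 1, 1, 1, 1, 1, 1, 1, 1, 1, 1, 1, 1, 1],
  xyz=[
    [4.78, -3.15, -0.44],
    [4.78, -3.15, -0.44],
    [4.78, -3.15, -0.44],
    [4.78, -3.15, -0.44],
    [9.4, -8.78, -0.44],
    [9.4, -8.78, -0.44],
    [9.4, -8.78, -0.44],
    [9.4, -8.78, -0.44],
    [9.4, -8.78, -0.44],
    [10.5, -16.61, -0.3],
    [10.5, -16.61, -0.3],
    [10.5, -16.61, -0.3],
    [10.5, -16.61, -0.3],
    [10.5, -16.61, -0.3],
    [10.5, -16.61, -0.3],
    [10.5, -16.61, -0.3],
    [10.5, -16.61, -0.3],
    [10.5, -16.61, -0.3],
    [10.5, -16.61, -0.3],
  ],
  twist=[
    [0, 0, -2.57],
    [0, 0, -2.57],
    [0, 0, -2.57],
    [0, 0, -2.57],
    [0, 0, -6.57],
    [0, 0, -6.57],
    [0, 0, -6.57],
    [0, 0, -6.57],
    [0, 0, -6.57],
    [0, 0, -12.05],
    [0, 0, -12.05],
    [0, 0, -12.05],
    [0, 0, -12.05],
    [0, 0, -12.05],
    [0, 0, -12.05],
    [0, 0, -12.05],
    [0, 0, -12.05],
    [0, 0, -12.05],
    [0, 0, -12.05],
  ],
  squeeze=20,
)

```text
t: 2.52
tcp_pos: [389.9, 160.8, 234.7]
tcp_rot: [0.781, 0.625, -0.0, 0.0]
ft_force: [-0.4, 0.3, 0.3]
gripper_width: 88.1
grip_force: 0.0
```

```bash
python3 - <<'E'
from h import *
import pickle
s=snapshot('wrist'); save(s,'w1.png'); pickle.dump(s,open('w1.pkl','wb'))
rel([389.5,162,93],-12.6)
for n,P in (('top',[389.5,162,134]),('hole',[389.5,162,70])): print(n,proj(s,P))
E
```

```text
xyz [0.022, -0.015, 3.543] twist [0.001, 0.0, -0.013] now [389.9, 161.0, 234.7] ya -12.66 t 2.58
top [[317.43321177 238.03706747]]
hole [[317.77335889 218.7311548 ]]
```

View pics/w1.png

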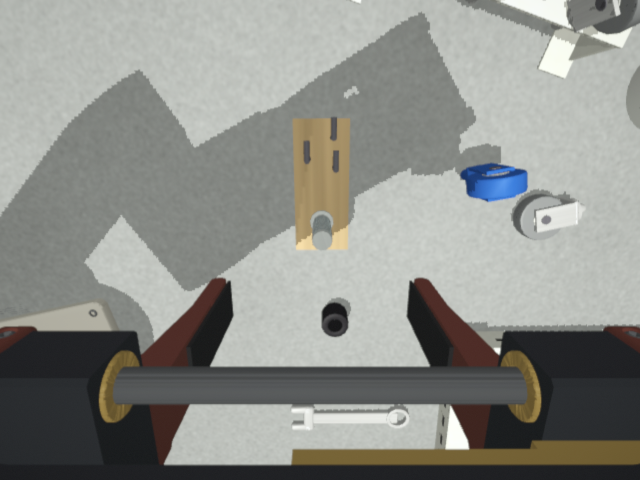

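Wrist picture: rod top at about (323,233), shoulder about (321,216), block edges at columns 294 to 350, which run parallel to the tool's x axis. The finger gap centre is at about column 320. I'll refine the centre from this.

```bash
python3 - <<'E'
from h import *
import pickle
s=pickle.load(open('w1.pkl','rb')); st=arm.read_state(); T=Ro.from_quat(st['tcp_rot']).as_matrix();p=st['tcp_pos']
print('cx',s['cx'],s['cy'],'cam',T.T@(np.array(s['eye'])-p))
for d in(-19,0,50,100,165): print(d,proj(s,p+T[:,2]*d)[0])
g=cv2.cvtColor(s['img'],cv2.COLOR_RGB2HSV)
m=((g[...,1]<60)).astype(np.uint8)
for v in range(208,256,4): 
    x=np.where(m[v,300:346]>0)[0]+300; print(v,(x.min(),x.max(),len(x)) if len(x) else '')
for v in (130,180,200):
    x=np.where(g[v,270:380,1]>70)[0]+270; print('block',v,x.min(),x.max())
for v in(285,300): print('fing',[int(x) for x in np.where((s['img'][v].max(1)<60))[0]][::6])
E
```

```text
cx 319.6367979788739 239.83538588300212 cam [  78.66218934    0.86964005 -161.99778993]
-19 [317.45026749 315.78762038]
0 [317.64057448 297.0284209 ]
50 [317.99481225 262.11136195]
100 [318.22508253 239.41466451]
165 [318.42628263 219.58388904]
208 
212 (np.int64(315), np.int64(328), 14)
216 (np.int64(311), np.int64(331), 21)
220 (np.int64(310), np.int64(332), 23)
224 (np.int64(310), np.int64(332), 23)
228 (np.int64(312), np.int64(331), 20)
232 (np.int64(312), np.int64(331), 20)
236 (np.int64(312), np.int64(331), 20)
240 (np.int64(312), np.int64(331), 20)
244 (np.int64(313), np.int64(330), 18)
248 (np.int64(316), np.int64(327), 12)
252 (np.int64(300), np.int64(345), 46)
block 130 293 349
block 180 294 348
block 200 295 347
fing [225, 411]
fing [215, 221, 227, 411, 417, 423]
```

>>> arm_command(
  fingers=[1, 1, 1, 1, 1, 1, 0, 0, 0, 0, 0, 0, 0, 0],
  xyz=[
    [0, 0.04, 2],
    [0, 0.04, 2.8],
    [0, 0.04, 3.4],
    [0, 0.04, 3.67],
    [0, 0.04, 3.67],
    [0, 0.04, 3.67],
    [0, 0.04, 3.67],
    [0, 0.04, 3.67],
    [0, 0.04, 3.67],
    [0, 0.04, 3.67],
    [0, 0.04, 3.67],
    [0, 0.04, 3.67],
    [0, 0.04, 3.67],
    [0, 0.04, 3.67],
  ],
  twist=[
    [0, 0, 0],
    [0, 0, 0],
    [0, 0, 0],
    [0, 0, 0],
    [0, 0, 0],
    [0, 0, 0],
    [0, 0, 0],
    [0, 0, 0],
    [0, 0, 0],
    [0, 0, 0],
    [0, 0, 0],
    [0, 0, 0],
    [0, 0, 0],
    [0, 0, 0],
  ],
  squeeze=20,
)

```text
t: 4.32
tcp_pos: [391.2, 161.3, 87.8]
tcp_rot: [0.78, 0.625, -0.0, -0.0]
ft_force: [-0.2, 0.2, -0.8]
gripper_width: 15.6
grip_force: 20.0
```

```bash
python3 - <<'E'
from h import *
st=arm.read_state(); print(st['tcp_pos'],st['ft_force'],st['grip_force'],st['gripper_width'])
p=st['tcp_pos']; rel(p+[0,0,90])
rel([524.8,-51,p[2]+90],-12)
rel([524.8,-51,p[2]+90],168)
E
```

```text
[391.17198747 161.33720407  87.8257441 ] [-0.2080785   0.20042825 -0.75929199] 19.99936670064926 15.5828580729646
xyz [-0.0, -0.0, -2.25] twist [-0.001, 0.001, 0.0] now [391.2, 161.3, 87.8] ya -12.57 t 4.33
xyz [-4.454, 4.416, -2.25] twist [-0.001, 0.001, -0.114] now [391.2, 161.3, 87.8] ya -12.57 t 4.33
xyz [-4.454, 4.416, -2.25] twist [0.001, 0.002, 35.886] now [391.2, 161.3, 87.8] ya -12.57 t 4.33
```

>>> arm_command(
  fingers=[0, 0, 0, 0, 0, 0, 0, 0, 0, 0, 0, 0, 0, 0, 0, 0],
  xyz=[
    [0, 0, -1],
    [0, 0, -2],
    [0, 0, -3],
    [0, 0, -3.75],
    [-1.5, 1, -3.75],
    [-2.7, 2, -3.75],
    [-3.8, 3, -3.75],
    [-4.8, 3.8, -3.75],
    [-5.7, 4.42, -3.75],
    [-5.7, 4.42, -3.75],
    [-5.7, 4.42, -3.75],
    [-5.7, 4.42, -3.75],
    [-5.7, 4.42, -3.75],
    [-5.7, 4.42, -3.75],
    [-5.7, 4.42, -3.75],
    [-5.7, 4.42, -3.75],
  ],
  twist=[
    [0, 0, 0],
    [0, 0, 0],
    [0, 0, 0],
    [0, 0, 0],
    [0, 0, 0],
    [0, 0, 0],
    [0, 0, 0],
    [0, 0, 0],
    [0, 0, 0],
    [0, 0, 0],
    [0, 0, 0],
    [0, 0, 0],
    [0, 0, 0],
    [0, 0, 0],
    [0, 0, 0],
    [0, 0, 0],
  ],
)

```text
t: 6.32
tcp_pos: [514.1, -99.6, 237.9]
tcp_rot: [0.78, 0.625, 0.0, 0.0]
ft_force: [-1.2, -1.4, -0.9]
gripper_width: 15.9
grip_force: 20.0
```

```bash
python3 - <<'E'
from h import *
import pickle
s=snapshot('wrist'); save(s,'w2.png'); pickle.dump(s,open('w2.pkl','wb'))
st=arm.read_state(); T=Ro.from_quat(st['tcp_rot']).as_matrix(); print(st['tcp_pos'],st['gripper_width'])
print('leg',proj(s,[524.8,-51,75]),'tip',proj(s,st['tcp_pos']+T[:,2]*77))
print('others',proj(s,[[652-0,-79,138],[398,-178,138]]))
E
```

```text
[514.13551479 -99.63055657 237.88463909] 15.703330873061347
leg [[318.26673896 166.32099735]] tip [[318.24041078 249.08380053]]
others [[497.01518495 173.76062364]
 [205.14516214 354.35658174]]
```

View pics/w2.png

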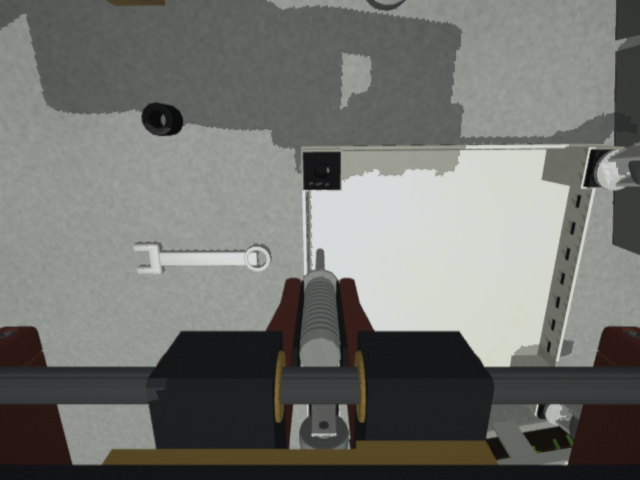

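```bash
python3 - <<'E'
from h import *
import pickle
s=pickle.load(open('w2.pkl','rb')); im=s['img']
c1=cv2.resize(np.clip(im[145:197,296:348].astype(float)*1.6+20,0,255).astype(np.uint8),None,fx=8,fy=8,interpolation=cv2.INTER_NEAREST)
c2=cv2.resize(im[240:292,296:346],(380,416),interpolation=cv2.INTER_NEAREST)
cv2.imwrite('pics/c2.png',cv2.cvtColor(np.hstack([c1,c2]),cv2.COLOR_RGB2BGR))
g=im.max(2); k,l,st,ce=cv2.connectedComponentsWithStats((g<75).astype(np.uint8)); i=l[160,310]; print(st[i],ce[i])
c=max(cv2.findContours((l==i).astype(np.uint8),0,2)[0],key=len)
P=np.array([onz(s,*q[0],75)[:2] for q in c],np.float32); r=cv2.minAreaRect(P); print(r, onz(s,*ce[i],75))
for v in(249,251,253,256,260,264): print(v,im[v,310:332].max(1).tolist())
E
```

```text
[ 303  152   38   38 1362] [321.21218796 170.12481645]
((526.7010498046875, -55.45962905883789), (32.85653305053711, 33.119327545166016), 77.43810272216797) [526.65117373 -54.85956971  75.        ]
249 [156, 206, 216, 218, 218, 217, 202, 153, 112, 103, 101, 117, 150, 185, 213, 218, 218, 219, 218, 218, 218, 218]
251 [148, 167, 210, 218, 217, 203, 144, 96, 88, 88, 90, 89, 89, 114, 192, 215, 218, 218, 218, 218, 218, 218]
253 [142, 164, 209, 217, 216, 196, 129, 90, 87, 88, 89, 89, 88, 106, 183, 213, 218, 218, 218, 218, 219, 218]
256 [145, 193, 204, 215, 216, 195, 128, 89, 88, 89, 89, 89, 88, 98, 160, 210, 218, 219, 218, 218, 218, 218]
260 [137, 163, 209, 218, 215, 175, 113, 89, 88, 90, 90, 89, 87, 98, 160, 209, 218, 218, 218, 218, 218, 218]
264 [136, 152, 166, 209, 213, 164, 106, 88, 89, 91, 89, 89, 88, 91, 138, 207, 218, 218, 218, 219, 218, 218]
```

View pics/c2.png

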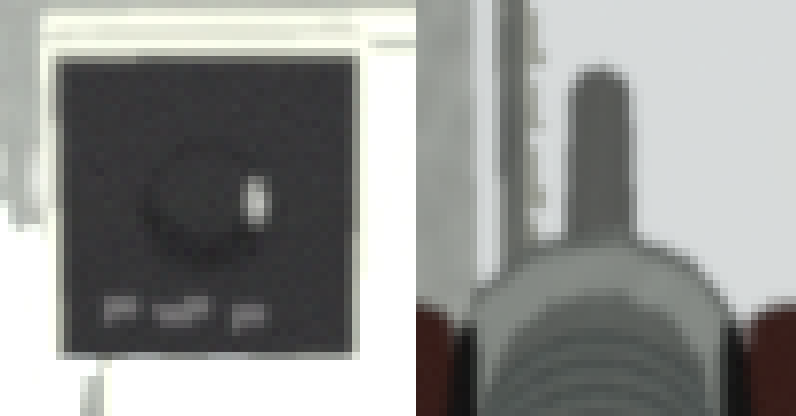

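Crop: hole centre is at about picture (321.7,170.7), with the tongue's bright spot on its right (tool +y, the dolly's +x). The rod tip is at (319.8,249). The dolly's yaw of −12.56° matches the tool's, so no turn is needed.

```bash
python3 - <<'E'
from h import *
import pickle
s=pickle.load(open('w2.pkl','rb')); st=arm.read_state(); T=Ro.from_quat(st['tcp_rot']).as_matrix();p=st['tcp_pos']
h=onz(s,321.7,170.7,75); print(h, 'tool',T.T@(h-p))
tip=onz(s,319.8,250.2,p[2]-76.8); print('tip centre in tool by cam',T.T@(tip-p))
E
```

```text
[526.96934262 -55.45353147  75.        ] tool [ 45.91543186   2.91200415 162.88344202]
tip centre in tool by cam [-0.76409157  1.10159874 76.80002316]
```

>>> arm_command(
  fingers=[0, 0, 0, 0, 0, 0, 0, 0],
  xyz=[
    [0.8, 0.045, 0],
    [1.16, 0.045, 0.3],
    [1.16, 0.045, 1],
    [1.16, 0.045, 1.5],
    [1.16, 0.045, 1.85],
    [1.16, 0.045, 1.85],
    [1.16, 0.045, 1.85],
    [1.16, 0.045, 1.85],
  ],
  twist=[
    [0, 0, 0],
    [0, 0, 0],
    [0, 0, 0],
    [0, 0, 0],
    [0, 0, 0],
    [0, 0, 0],
    [0, 0, 0],
    [0, 0, 0],
  ],
)

```text
t: 7.38
tcp_pos: [526.6, -54.9, 164.7]
tcp_rot: [0.78, 0.625, 0.001, 0.001]
ft_force: [-0.4, 0.2, -0.9]
gripper_width: 15.4
grip_force: 20.0
```

```bash
python3 - <<'E'
from h import *
import pickle
st=arm.read_state(); T=Ro.from_quat(st['tcp_rot']).as_matrix(); p=st['tcp_pos'];print(p,st['ft_force'])
out=[]
for n,f in(('wrist',5),('scene',6),('side',6)):
    s=snapshot(n); pickle.dump(s,open(n+'3.pkl','wb'))
    c=np.round(proj(s,p+T[:,2]*80)[0]).astype(int); w=396//f//2
    im=s['img'][c[1]-w:c[1]+w,c[0]-w:c[0]+w]; print(n,c-w,f)
    out.append(cv2.resize(np.clip(im.astype(float)*1.5+15,0,255).astype(np.uint8),(266,266),interpolation=cv2.INTER_CUBIC)); print('scale',266/(2*w))
cv2.imwrite('pics/c3.png',cv2.cvtColor(np.hstack(out),cv2.COLOR_RGB2BGR))
E
```

```text
[526.58868548 -54.90033407 164.66390475] [-0.42077856  0.19359097 -0.92270594]
wrist [279 209] 5
scale 3.41025641025641
scene [294 205] 6
scale 4.03030303030303
side [308 208] 6
scale 4.03030303030303
```

View pics/c3.png

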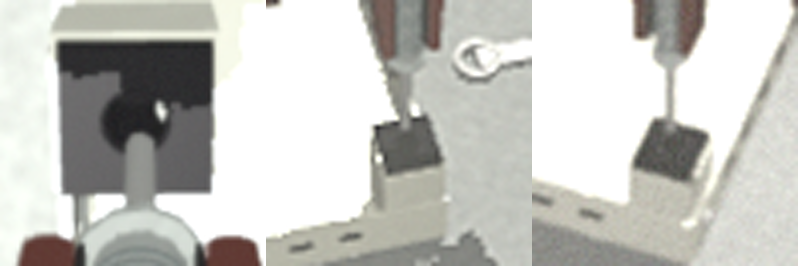

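```bash
python3 - <<'E'
from h import *
import pickle
st=arm.read_state(); T=Ro.from_quat(st['tcp_rot']).as_matrix(); p=st['tcp_pos']; tz=p[2]-79.8
for n,t,l in(('scene',(328.7,236.3),(329.2,241.2)),('side',(342.2,240.1),(342.7,245))):
    s=pickle.load(open(n+'3.pkl','rb')); print(n,T.T@(onz(s,*l,75)-onz(s,*t,tz)),T.T@(onz(s,*t,tz)-p))
s=pickle.load(open('wrist3.pkl','rb'))
q=lambda x,y:(279+x/3.41,209+y/3.41)
C=onz(s,*q(137.5,124),75); print('hole',T.T@(C-p))
for e in ((103,122),(172,122),(137,92),(137,156)): print(T.T@(onz(s,*q(*e),75)-p))
print('sq',[np.round(T.T@(onz(s,*q(*e),75)-p),1) for e in((57,41),(215,39),(62,193),(212,191))])
print('tip near',T.T@(onz(s,*q(141,133),tz+3)-p))
print('rod pred px', (proj(s,[p+T[:,2]*d for d in(66,77,79.8,89.7)])-[279,209])*3.41)
E
```

```text
scene [7.11607671 0.55570321 9.61618789] [-3.19878089 -3.39565968 79.79626979]
side [ 5.08356112 -3.11102069  9.6122531 ] [-1.67041758 -0.72842687 79.79913687]
hole [-1.32725545  1.07706964 89.41593934]
[-0.86668755 -6.41831452 89.40834518]
[-0.87585481  8.57362281 89.42362346]
[ 5.91446536  0.96998911 89.41653499]
[-8.68530044  0.96674153 89.4151108 ]
sq [array([ 17.2, -16.1,  89.4]), array([17.7, 17.6, 89.4]), array([-17.3, -15.6,  89.4]), array([-16.9,  17.5,  89.4])]
tip near [ 0.73543171  1.79475001 76.80194096]
rod pred px [[132.14046998 153.4159538 ]
 [132.33574551 136.0792079 ]
 [132.38287163 131.89532754]
 [132.54182151 117.78373829]]
```

Left panel: hole dark circle at about (137,124), rod tip at (141,133), so the tip sits slightly right of centre and probably short in tool x. I'll get the numbers from the raw pixels.

```bash
python3 - <<'E'
from h import *
import pickle
s=pickle.load(open('wrist3.pkl','rb')); g=s['img'].astype(int).mean(2).astype(int)
for v in range(218,272): print(v,' '.join('%3d'%x for x in g[v,296:342]))
E
```

```text
218 133 133 133 133 133 132 132 132 132 133 133 133 133 133 133 134 138 140 140 139 140 140 140 140 139 140 140 139 138 138 138 138 138 138 138 138 138 138 138 139 138 138 138 140 141 141
219 143 143 143 142 142 142 143 143 143 142 143 144 143 143 144 144 147 147 147 147 147 148 147 148 147 147 147 145 145 145 145 145 145 145 145 145 145 145 145 146 145 145 146 145 145 147
220 112 108 107 107 107 106 106 106 106 106 107 107 107 107 107 107 108 108 108 108 108 108 108 108 108 108 104 103 102 102 102 102 102 102 103 102 102 102 102 102 103 102 102 102 104 119
221  62  47  47  47  47  46  47  46  47  46  47  47  47  46  47  47  48  47  47  48  47  48  47  48  47  46  39  37  37  37  36  37  36  36  36  37  38  35  37  37  36  37  37  37  45  92
222  37  19  18  20  19  18  18  18  18  19  20  19  19  19  19  18  19  20  20  19  19  19  18  19  19  19  17  17  16  16  15  17  16  17  16  18  17  14  18  18  17  17  16  16  26  79
223  37  18  20  19  19  18  19  20  20  18  18  19  18  19  19  19  18  19  19  19  19  21  20  18  17  18  19  19  20  19  18  20  19  20  20  20  19  19  20 
[... 8351 characters left out ...]
 210 216 216 215 213 213 208 152  95  85  89  91  94  93  97  95 135 202 214 217 217 217 217 217 217 217 217 216 217 217 217 216 216 217
269 197 214 215 195 126  73  91  98 114 144 151 163 208 216 214 202 186 178 169 126  96  92  94  96  98  99 101  98 117 170 197 210 214 215 217 217 217 217 217 217 217 217 217 217 217 217
270 196 214 215 195 125  73  90  99 114 144 151 166 208 213 192 161 135 123 115 104  99 100 102 104 109 112 113 105 104 121 148 166 177 197 211 214 216 217 217 217 217 217 217 217 217 216
271 189 212 215 195 125  73  92  99 115 145 161 192 208 191 151 116 107 111 116 118 120 123 126 126 127 128 128 125 121 113 109 109 122 149 173 188 209 216 217 217 217 217 217 217 217 217
```

>>> arm_command(
  fingers=[0, 0, 0, 0, 0, 0, 0, 0, 0, 0, 0, 0],
  xyz=[
    [0.05, -0.025, 0],
    [0.05, -0.025, 0],
    [0.05, -0.025, 0.1],
    [0.05, -0.025, 0.2],
    [0.05, -0.025, 0.3],
    [0.05, -0.025, 0.4],
    [0.05, -0.025, 0.5],
    [0.05, -0.025, 0.6],
    [0.05, -0.025, 0.7],
    [0.05, -0.025, 0.77],
    [0.05, -0.025, 0.77],
    [0.05, -0.025, 0.77],
  ],
  twist=[
    [0, 0, 0],
    [0, 0, 0],
    [0, 0, 0],
    [0, 0, 0],
    [0, 0, 0],
    [0, 0, 0],
    [0, 0, 0],
    [0, 0, 0],
    [0, 0, 0],
    [0, 0, 0],
    [0, 0, 0],
    [0, 0, 0],
  ],
  squeeze=14,
)

```text
t: 9.02
tcp_pos: [525.5, -52.6, 133.2]
tcp_rot: [0.78, 0.625, 0.0, 0.0]
ft_force: [-0.6, 0.7, -0.5]
gripper_width: 15.8
grip_force: 14.0
```

>>> arm_command(
  fingers=[0, 0, 0, 0, 0, 0],
  xyz=[
    [0, 0, 0.03],
    [0, 0, 0.06],
    [0, 0, 0.09],
    [0, 0, 0.12],
    [0, 0, 0.12],
    [0, 0, 0.12],
  ],
  twist=[
    [0, 0, 0],
    [0, 0, 0],
    [0, 0, 0],
    [0, 0, 0],
    [0, 0, 0],
    [0, 0, 0],
  ],
)

```text
t: 9.78
tcp_pos: [525.5, -52.6, 128.3]
tcp_rot: [0.78, 0.625, -0.0, 0.0]
ft_force: [0.3, -0.2, -1.8]
gripper_width: 15.8
grip_force: 14.0
```

>>> arm_command(
  fingers=[0, 0, 0, 0, 0, 0],
  xyz=[
    [0, 0, 0.05],
    [0, 0, 0.1],
    [0, 0, 0.15],
    [0, 0, 0.18],
    [0, 0, 0.18],
    [0, 0, 0.18],
  ],
  twist=[
    [0, 0, 0],
    [0, 0, 0],
    [0, 0, 0],
    [0, 0, 0],
    [0, 0, 0],
    [0, 0, 0],
  ],
)

```text
t: 10.52
tcp_pos: [525.5, -52.6, 121.1]
tcp_rot: [0.78, 0.625, 0.0, 0.0]
ft_force: [-0.2, -0.4, -1.2]
gripper_width: 15.6
grip_force: 14.0
```

>>> arm_command(
  fingers=[0, 0, 0, 0, 0, 0],
  xyz=[
    [0, 0, 0.03],
    [0, 0, 0.06],
    [0, 0, 0.09],
    [0, 0, 0.09],
    [0, 0, 0.09],
    [0, 0, 0.09],
  ],
  twist=[
    [0, 0, 0],
    [0, 0, 0],
    [0, 0, 0],
    [0, 0, 0],
    [0, 0, 0],
    [0, 0, 0],
  ],
)

```text
t: 11.28
tcp_pos: [525.8, -52.6, 118.1]
tcp_rot: [0.78, 0.625, 0.0, 0.0]
ft_force: [-1.0, 0.3, 6.4]
gripper_width: 15.9
grip_force: 14.0
```

Contact at 36 mm depth, so the medium castor is the match. Returning the rod now.

```bash
python3 -c "
from h import *
rel([391.2,161.3,205],-12.57);rel([391.2,161.3,88.3],-12.57)"
```

```text
xyz [4.488, -4.447, -2.175] twist [0.008, -0.001, -0.0] now [525.8, -52.6, 118.1] ya -12.57 t 11.28
xyz [4.488, -4.449, 0.742] twist [0.008, -0.001, -0.0] now [525.8, -52.6, 118.1] ya -12.57 t 11.28
```

>>> arm_command(
  fingers=[0, 0, 0, 0, 0, 0, 0, 0, 0, 0, 0, 0, 0, 0, 0, 0],
  xyz=[
    [0, 0, -0.5],
    [0, 0, -1.2],
    [0, 0, -2.2],
    [0.9, -0.9, -2.2],
    [1.8, -1.8, -2.2],
    [2.7, -2.7, -2.2],
    [3.6, -3.6, -2.2],
    [4.2, -4.2, -2.2],
    [4.5, -4.45, -2.2],
    [4.5, -4.45, -2.2],
    [4.5, -4.45, -2.2],
    [4.5, -4.45, -1.5],
    [4.5, -4.45, -1.0],
    [4.5, -4.45, -1.0],
    [4.5, -4.45, -1.0],
    [4.5, -4.45, -1.0],
  ],
  twist=[
    [0, 0, 0],
    [0, 0, 0],
    [0, 0, 0],
    [0, 0, 0],
    [0, 0, 0],
    [0, 0, 0],
    [0, 0, 0],
    [0, 0, 0],
    [0, 0, 0],
    [0, 0, 0],
    [0, 0, 0],
    [0, 0, 0],
    [0, 0, 0],
    [0, 0, 0],
    [0, 0, 0],
    [0, 0, 0],
  ],
  squeeze=18,
)

```text
t: 13.28
tcp_pos: [391.7, 161.8, 158.2]
tcp_rot: [0.78, 0.625, 0.001, 0.0]
ft_force: [-0.7, -0.2, -0.3]
gripper_width: 15.8
grip_force: 18.0
```

```bash
python3 -c "
from h import *
import pickle
s=snapshot('wrist'); pickle.dump(s,open('w4.pkl','wb'));
rel([391.2,161.3,88.3],-12.57)
g=s['img'].astype(int)
h=cv2.cvtColor(s['img'],cv2.COLOR_RGB2HSV)
for v in range(228,262,2): print(v,' '.join('%3d'%x for x in h[v,284:356:2,1]))
st=arm.read_state(); T=Ro.from_quat(st['tcp_rot']).as_matrix(); print(proj(s,[st['tcp_pos']+T[:,2]*d for d in(80,st['tcp_pos'][2]-70)]))"
```

```text
xyz [-0.018, -0.007, 1.748] twist [0.015, -0.01, -0.004] now [391.5, 161.9, 158.2] ya -12.59 t 13.32
228  12  85  94  95  95  93  92  96  92  94  94  95  94  94  95  94  96  95  96  95  96  96  93  94  93  94  95  95  95  96  94  95  95  95  95  42
230  10  84  95  95  95  93  94  94  95  95  94  95  95  93  95  93  97  95  97  97  95  95  94  94  93  94  95  95  95  95  96  95  94  95  95  40
232  10  83  94  95  95  94  94  96  94  95  94  95  95  94  95  93  96  95  97  95  96  93  93  94  94  95  96  95  95  95  93  95  94  95  94  41
234  12  82  95  95  95  94  94  94  95  95  94  95  95  94  95  94  97  95  97  97  96  93  94  92  94  96  95  95  94  95  93  95  94  97  95  39
236   9  81  95  94  92  92  94  94  95  95  94  95  95  94  94  94  96  96  97  97  94  93  95  95  94  95  95  94  96  95  93  94  95  96  95  27
238   9  82  94  95  95  92  93  94  95  93  94  95  95  94  94  94  96  95  96  97  95  93  95  93  94  95  95  95  96  95  94  94  95  96  95  22
240   9  77  94  94  94  92  95  95  94  96  94  94  93  94  94  94  97  97  97  98  96  94  94  93  93  95  96
[... 875 characters left out ...]
3  95  92  95  95  96  95  95  94  95  96  90  10
254   6  32  93  92  93  93  94  93  94  93  93  94  93  93  93  93  25   8   8   6  69  97  95  94  95  94  94  95  96  95  93  94  96  95  89   9
256   6  28  93  92  91  93  94  93  94  95  93  95  93  94  96  94  27   8   6   6  60  94  94  94  92  92  94  96  96  95  93  94  96  96  90  10
258   7  26  93  94  91  91  92  94  95  93  93  94  93  93  95  94  22  10   6   6  52  95  94  94  94  92  94  96  94  96  93  94  95  95  85   9
260   6  28  93  92  93  93  93  92  95  93  93  93  93  94  93  94  20   8   8   8  54  95  93  94  92  92  95  96  96  96  95  94  95  93  85   9
[[318.03374964 247.62056227]
 [318.07139046 244.16432037]]
```

>>> arm_command(
  fingers=[0, 0, 0, 0, 0, 0, 0, 0, 0.6, 1, 1, 1],
  xyz=[
    [-0.015, 0, 0.3],
    [-0.015, 0, 0.6],
    [-0.015, 0, 0.9],
    [-0.015, 0, 1.2],
    [-0.015, 0, 1.5],
    [-0.015, 0, 1.73],
    [-0.015, 0, 1.73],
    [-0.015, 0, 1.73],
    [-0.015, 0, 1.73],
    [-0.015, 0, 1.73],
    [-0.015, 0, 1.73],
    [-0.015, 0, 1.73],
  ],
  twist=[
    [0, 0, 0],
    [0, 0, 0],
    [0, 0, 0],
    [0, 0, 0],
    [0, 0, 0],
    [0, 0, 0],
    [0, 0, 0],
    [0, 0, 0],
    [0, 0, 0],
    [0, 0, 0],
    [0, 0, 0],
    [0, 0, 0],
  ],
)

```text
t: 14.82
tcp_pos: [390.8, 161.3, 88.4]
tcp_rot: [0.78, 0.625, 0.0, 0.0]
ft_force: [0.1, 0.5, -0.5]
gripper_width: 52.3
grip_force: 0.0
```

```bash
python3 -c "
from h import *
rel([391.2,161.3,238],-12.57); rel([566,326,250],-40)"
```

```text
xyz [0.003, 0.009, -3.741] twist [0.002, -0.001, -0.001] now [390.8, 161.3, 88.4] ya -12.58 t 14.82
xyz [4.973, 3.378, -4.039] twist [0.002, -0.002, 5.485] now [390.8, 161.3, 88.4] ya -12.58 t 14.82
```

```bash
python3 -c "
from h import *
rel([490,250,260],127);rel([490,250,260],135)"
```

```text
xyz [2.705, 1.937, -4.29] twist [0.003, 0.002, -27.915] now [390.8, 161.3, 88.4] ya -12.58 t 14.82
xyz [2.705, 1.937, -4.29] twist [0.003, 0.002, -29.515] now [390.8, 161.3, 88.4] ya -12.58 t 14.82
```

>>> arm_command(
  fingers=[1, 1, 1, 1, 1, 1, 1, 1, 1, 1, 1, 1, 1, 1, 1, 1, 1, 1, 1],
  xyz=[
    [0, 0, -1],
    [0, 0, -2.5],
    [0, 0, -3.8],
    [1, 0.7, -4.29],
    [2.7, 1.94, -4.29],
    [2.7, 1.94, -4.29],
    [2.7, 1.94, -4.29],
    [2.7, 1.94, -4.29],
    [2.7, 1.94, -4.29],
    [2.7, 1.94, -4.29],
    [2.7, 1.94, -4.29],
    [2.7, 1.94, -4.29],
    [2.7, 1.94, -4.29],
    [2.7, 1.94, -4.29],
    [2.7, 1.94, -4.29],
    [2.7, 1.94, -4.29],
    [2.7, 1.94, -4.29],
    [2.7, 1.94, -4.29],
    [2.7, 1.94, -4.29],
  ],
  twist=[
    [0, 0, 0],
    [0, 0, 0],
    [0, 0, -2],
    [0, 0, -4],
    [0, 0, -6],
    [0, 0, -8],
    [0, 0, -10],
    [0, 0, -12],
    [0, 0, -14],
    [0, 0, -16],
    [0, 0, -18],
    [0, 0, -20],
    [0, 0, -22],
    [0, 0, -24],
    [0, 0, -26],
    [0, 0, -28],
    [0, 0, -29.5],
    [0, 0, -29.5],
    [0, 0, -29.5],
  ],
)

```text
t: 17.2
tcp_pos: [489.9, 249.7, 259.8]
tcp_rot: [-0.381, 0.925, 0.0, -0.0]
ft_force: [1.0, -0.8, 0.1]
gripper_width: 87.7
grip_force: 0.0
```

```bash
python3 - <<'E'
from h import *
rel([504,264,150],135)
st=arm.read_state(); print(np.round(st['joint_positions'],2)); T=Ro.from_quat(st['tcp_rot']).as_matrix(); print(np.round(T,2))
# tilt about tool y so that tool z -> outward(-tool x)
for sgn in(1,-1): print(sgn,(T@Ro.from_rotvec([0,sgn*np.radians(40),0]).as_matrix())[:,2])
E
```

```text
xyz [-0.501, 0.005, 2.745] twist [0.001, -0.002, -0.044] now [489.9, 249.7, 259.8] ya 134.78 t 17.2
[ 0.45  0.27  1.76  0.    1.11 -1.9 ]
[[-0.71 -0.7  -0.  ]
 [-0.7   0.71 -0.  ]
 [ 0.    0.   -1.  ]]
1 [-0.45641232 -0.45279194 -0.76594207]
-1 [ 0.45611921  0.45274094 -0.76614679]
```

>>> arm_command(
  fingers=[1, 1, 1, 1, 1, 1, 1, 1, 1],
  xyz=[
    [-0.2, 0, 0],
    [-0.3, 0, 0.3],
    [-0.5, 0, 1],
    [-0.5, 0, 1.7],
    [-0.5, 0, 2.4],
    [-0.5, 0, 2.5],
    [-0.5, 0, 2.5],
    [-0.5, 0, 2.5],
    [-0.5, 0, 2.5],
  ],
  twist=[
    [0, -2, 0],
    [0, -4, 0],
    [0, -6, 0],
    [0, -8, 0],
    [0, -8, 0],
    [0, -8, 0],
    [0, -8, 0],
    [0, -8, 0],
    [0, -8, 0],
  ],
)

```text
t: 18.32
tcp_pos: [500.1, 295.3, 203.0]
tcp_rot: [-0.349, 0.887, 0.091, 0.287]
ft_force: [-0.6, -0.2, -0.2]
gripper_width: 87.9
grip_force: 0.0
```

```bash
python3 - <<'E'
from h import *
import pickle
s=snapshot('wrist'); pickle.dump(s,open('w5.pkl','wb')); s['img']=np.ascontiguousarray(s['img'][::-1,::-1]); save(s,'w5.png')
st=arm.read_state(); print(st['tcp_pos'],s['eye'],np.round(st['joint_positions'],2))
E
```

```text
[499.94181148 295.28044272 202.83232005] [381.33289024 190.8191674  289.91746149] [ 0.44  0.23  2.15  0.71  0.21 -2.54]
```

View pics/w5.png

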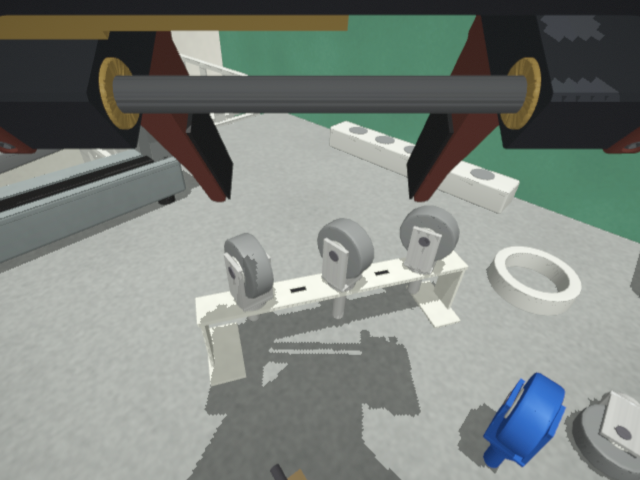

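Rotated 180° wrist picture: three castors at (248,270), (343,250) and (430,235). The middle one's stem shows clearly below the strip (338,305), the right one's less so (415,285), and the left one's not at all. I'll zoom in with the predicted tip positions marked.

```bash
python3 - <<'E'
from h import *
import pickle
s=pickle.load(open('w5.pkl','rb')); im=s['img'][::-1,::-1]
ctr={'L':(497,365.5),'M':(566,325.7),'R':(636,285)}
f=4; out=[]
for k,(x,y) in ctr.items():
    P=proj(s,[[x,y,z] for z in(102,64,40,28,16)]); P=np.array([639,479])-P; print(k,np.round(P,1).tolist())
    u,v=P[1].astype(int); u0,v0=u-33,v-75
    c=cv2.resize(np.ascontiguousarray(im[v0:v0+145,u0:u0+66]),(264,580),interpolation=cv2.INTER_CUBIC)
    for j,q in enumerate(P): cv2.circle(c,(int((q[0]-u0)*f)+ (0 if j<2 else 60),int((q[1]-v0)*f)),3,[(255,0,0),(255,0,0),(0,200,0),(0,0,255),(255,0,255)][j],-1)
    print('crop origin',u0,v0); out.append(c)
cv2.imwrite('pics/c5.png',cv2.cvtColor(np.hstack(out),cv2.COLOR_RGB2BGR))
E
```

```text
L [[242.9, 266.1], [247.1, 299.7], [249.5, 318.3], [250.6, 327.0], [251.6, 335.3]]
crop origin 214 224
M [[339.7, 248.8], [336.5, 281.5], [334.8, 299.7], [334.0, 308.3], [333.2, 316.4]]
crop origin 303 206
R [[425.1, 233.8], [416.3, 265.4], [411.3, 283.3], [409.0, 291.7], [406.7, 299.7]]
crop origin 383 190
```

View pics/c5.png

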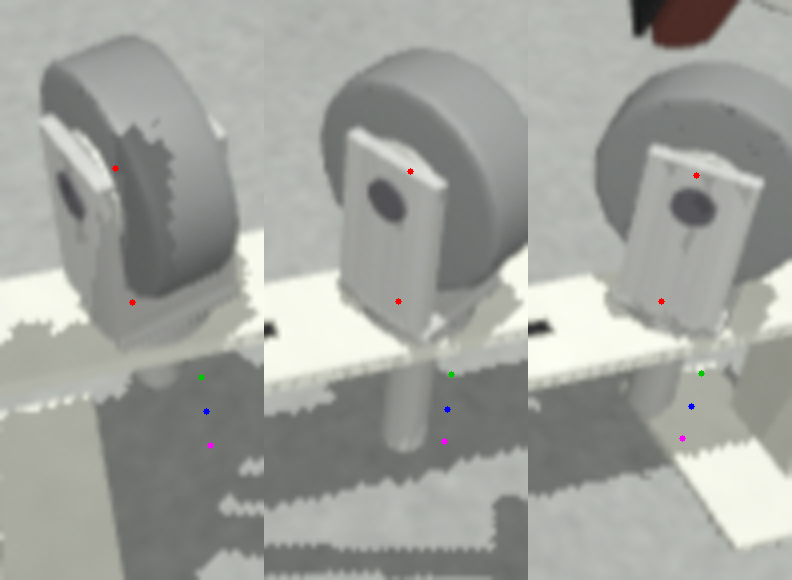

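Comparing tips with the marks: left is short, middle is long, right is medium. The target is therefore the castor at about (636,285). I'll go upright above it and measure its yaw.

```bash
python3 -c "
from h import *
rel([500,280,260],134);rel([560,290,260],70);rel([630,283,245],12)"
```

```text
xyz [-0.604, -0.338, -1.307] twist [-0.532, 6.998, -0.216] now [499.9, 295.3, 202.8] ya 132.2 t 18.38
xyz [-1.634, -1.16, -0.547] twist [3.422, 6.531, 12.165] now [499.9, 295.3, 202.8] ya 132.2 t 18.38
xyz [-2.356, -2.45, 0.477] twist [7.07, 4.653, 23.287] now [499.9, 295.3, 202.8] ya 132.2 t 18.38
```

>>> arm_command(
  fingers=[1, 1, 1, 1, 1, 1, 1],
  xyz=[
    [-0.1, -0.1, -0.5],
    [-0.6, -0.34, -1.3],
    [-0.6, -0.34, -1.3],
    [-0.6, -0.34, -1.3],
    [-0.6, -0.34, -1.3],
    [-0.6, -0.34, -1.3],
    [-0.6, -0.34, -1.3],
  ],
  twist=[
    [-0.1, 1.5, 0],
    [-0.2, 3, -0.1],
    [-0.4, 5, -0.2],
    [-0.53, 7, -0.2],
    [-0.53, 7, -0.2],
    [-0.53, 7, -0.2],
    [-0.53, 7, -0.2],
  ],
)

```text
t: 19.25
tcp_pos: [498.6, 279.3, 258.5]
tcp_rot: [-0.374, 0.927, 0.0, -0.001]
ft_force: [0.1, 0.0, 0.8]
gripper_width: 87.5
grip_force: 0.0
```

```bash
python3 -c "
from h import *
rel([630,283,245],12)"
```

```text
xyz [-2.43, -2.213, 0.335] twist [-0.002, -0.016, 24.386] now [498.6, 279.3, 258.5] ya 133.93 t 19.25
```

>>> arm_command(
  fingers=[1, 1, 1, 1, 1, 1, 1, 1, 1, 1, 1, 1, 1, 1, 1],
  xyz=[
    [-0.5, -0.5, 0],
    [-1, -1, 0],
    [-1.5, -1.5, 0],
    [-2, -2, 0.1],
    [-2.43, -2.21, 0.33],
    [-2.43, -2.21, 0.33],
    [-2.43, -2.21, 0.33],
    [-2.43, -2.21, 0.33],
    [-2.43, -2.21, 0.33],
    [-2.43, -2.21, 0.33],
    [-2.43, -2.21, 0.33],
    [-2.43, -2.21, 0.33],
    [-2.43, -2.21, 0.33],
    [-2.43, -2.21, 0.33],
    [-2.43, -2.21, 0.33],
  ],
  twist=[
    [0, 0, 2],
    [0, 0, 4],
    [0, 0, 6],
    [0, 0, 8],
    [0, 0, 10],
    [0, 0, 12],
    [0, 0, 14],
    [0, 0, 16],
    [0, 0, 18],
    [0, 0, 20],
    [0, 0, 22],
    [0, 0, 24],
    [0, 0, 24.4],
    [0, 0, 24.4],
    [0, 0, 24.4],
  ],
)

```text
t: 21.12
tcp_pos: [630.9, 283.8, 245.9]
tcp_rot: [0.629, 0.777, -0.0, -0.0]
ft_force: [0.5, -0.0, -0.0]
gripper_width: 87.8
grip_force: 0.0
```

```bash
python3 - <<'E'
from h import *
import pickle
s=snapshot('wrist'); pickle.dump(s,open('w6.pkl','wb'))
st=arm.read_state(); T=Ro.from_quat(st['tcp_rot']).as_matrix(); p=st['tcp_pos']; print(p,np.round(st['joint_positions'],2))
print('castor axle/top px',proj(s,[[636,285,102],[636,285,127],[566,326,127]]),'axis',proj(s,[p+T[:,2]*d for d in(118,143)]))
g=s['img'].mean(2).astype(int); h=cv2.cvtColor(s['img'],cv2.COLOR_RGB2HSV)
for v in range(176,300,4): print(v,' '.join('%3d'%x for x in g[v,256:400:4]))
E
```

```text
[630.98633391 283.79312951 245.90719181] [0.41 0.5  1.45 0.   1.19 0.2 ]
castor axle/top px [[324.88021662 224.7419586 ]
 [325.31029613 232.33296559]
 [248.26268396 164.22465729]] axis [[318.88773758 232.79051089]
 [318.92124335 225.14507715]]
176 113 113  78 166 104 179 193 193 195 194 195 193 134 131 133 130 132 133 133 132 128 133 131 129 128 129 131 133 129 131 133 129 132 131 129 131
180 109 108  76 173 110 196 195 193 193 193 194 195 192 141 132 131 131 131 130 129 133 133 129 131 133 130 130 133 131 132 133 129 132 130 130 134
184 106 103  72 163 195 196 195 195 194 159 194 196 195 193 144 132 131 135 132 128 133 132 129 137 132 132 136 133 132 130 134 133 132 133 133 135
188 100  93  72 130 170 196 194 196 196  45  62 194 194 193 194 150 128 128 131 131 128 129 132 132 133 131 128 128 132 130 130 132 133 129 129 131
192  92  84 107 129 132 153 193 194 196 194  54  54 191 194 196 195 166 132 133 131 131 129 130 131 133 133 131 130 129 129 129 132 132 131 128 133
196 119 117 130 128 128 129 143 193 196 196 196 100 193 197 195 195 193 172 135 132 132 136 127 132 167 139 132 134 
[... 3031 characters left out ...]
 197 196 198 194 194 194 196 196 195 192 191 194 197 200 196 195 202 192 201 194 190 194 191 149 163 254 253
284 135 135 129 130 172 196 196 194 195 196 195 196 199 196 198 192 194 198 193 195 196 194 199 197 194 198 196 199 195 192 194 162 152 254 253 250
288 132 134 136 135 187 194 195 196 195 197 193 193 198 194 200 192 197 193 192 196 197 194 193 196 198 197 196 197 191 193 193 151 200 254 253 194
292 142 190 193 199 193 191 194 199 198 199 195 196 191 198 199 194 194 196 193 193 195 190 192 194 197 194 194 193 195 193 197 151 254 253 239 193
296 194 190 195 196 191 198 198 198 197 196 197 199 192 197 195 195 196 196 195 196 192 193 195 193 194 196 193 196 193 196 194 142 254 253 190 193
```

```bash
python3 - <<'E'
from h import *
import pickle
s=pickle.load(open('w6.pkl','rb')); st=arm.read_state(); T=Ro.from_quat(st['tcp_rot']).as_matrix(); p=st['tcp_pos']
g=s['img'].mean(2)
m=((g<127)&(np.ptp(s['img'].astype(int),axis=2)<20)).astype(np.uint8); k,l,stt,ce=cv2.connectedComponentsWithStats(cv2.morphologyEx(m,cv2.MORPH_OPEN,np.ones((5,5))))
i=l[230,330]; print(stt[i],ce[i])
c=max(cv2.findContours((l==i).astype(np.uint8),0,2)[0],key=len); print(cv2.minAreaRect(c))
for v in range(200,257,6): print(v,' '.join('%3d'%x for x in g[v,306:350]))
E
```

```text
[ 317  199   24   56 1191] [328.15449202 226.24937028]
((328.5, 226.5), (55.0, 23.0), 90.0)
200 195 195 195 196 195 195 195 194 195 194 195 192 173 152 129 122 121 121 121 120 120 117 105 100  99  96  96  96  96 102 109 123 132 132 133 134 135 135 133 131 132 138 159 180
206 195 195 195 196 195 195 193 175 164 162 159 120 101 103 106 106 106 106 106 105 106 105 105 105 104 105 104 104 104 103 101 100 116 143 151 142 152 179 189 191 191 190 190 190
212 194 194 195 194 194 192 173 137 125 127 142 115 106 111 113 113 113 113 113 113 113 112 112 112 112 112 112 111 112 112 111 107  95 114 122 126 145 177 188 191 191 191 191 191
218 195 195 195 195 195 193 178 167 164 155 149 118 109 115 118 119 118 118 118 118 118 117 117 117 117 116 116 116 116 116 115 112  99 121 149 163 166 173 187 190 189 186 183 180
224 196 197 196 195 191 160 149 160 162 154 149 139 118 117 120 121 121 122 122 122 122 122 122 122 122 122 122 121 122 121 118 115 101 120 147 161 162 153 168 187 191 191 191 191
230 194 194 193 194 194 170 143 160 166 164 148 137 114 116 120 122 123 123 123 122 123 124 124 123 124 124 125 125 125 125 123 118 107 121 148 164 165 154 167 187 191 192 192 192
236 192 191 190 191 193 195 185 171 167 165 152 131 108 111 114 116 116 116 117 116 117 117 117 117 117 118 118 118 119 118 118 116 105 116 148 164 169 186 197 200 208 247 245 242
242 196 195 194 194 195 195 189 175 170 171 173 168 122 108 109 109 110 110 110 111 110 111 111 111 112 111 111 111 112 111 111 108 129 213 186 175 178 205 250 255 255 255 255 255
248 199 199 199 198 197 196 195 195 194 193 190 170 116  99 101 103 103 103 104 104 103 103 104 104 104 104 105 105 105 106 105 105 123 190 217 238 253 255 255 255 255 255 255 255
254 196 194 194 195 196 196 197 197 196 196 197 196 172 123  98  90  88  88  90  91  94  94  94  94  94  94  94  94  94  95 106 144 187 195 195 195 195 193 191 193 204 221 244 254
```

>>> arm_command(
  fingers=[0.6, 0.6, 0.6, 0.6, 0.6, 0.6, 0.6, 0, 0, 0, 0, 0],
  xyz=[
    [0, 0.165, 0],
    [0, 0.165, 1],
    [0, 0.165, 2],
    [0, 0.165, 3],
    [0, 0.165, 3.8],
    [0, 0.165, 4.25],
    [0, 0.165, 4.25],
    [0, 0.165, 4.25],
    [0, 0.165, 4.25],
    [0, 0.165, 4.25],
    [0, 0.165, 4.25],
    [0, 0.165, 4.25],
  ],
  twist=[
    [0, 0, 0],
    [0, 0, 0],
    [0, 0, 0],
    [0, 0, 0],
    [0, 0, 0],
    [0, 0, 0],
    [0, 0, 0],
    [0, 0, 0],
    [0, 0, 0],
    [0, 0, 0],
    [0, 0, 0],
    [0, 0, 0],
  ],
  squeeze=30,
)

```text
t: 22.68
tcp_pos: [637.9, 285.5, 77.0]
tcp_rot: [0.63, 0.777, 0.0, 0.0]
ft_force: [-1.2, 0.0, 6.4]
gripper_width: 27.1
grip_force: 30.0
```

```bash
python3 - <<'E'
from h import *
st=arm.read_state(); p=st['tcp_pos']; print(p,st['ft_force'],st['moment'],st['grip_force'],st['gripper_width'])
# hole: TCP when rod touched bottom was (525.5,-52.6)
rel([p[0],p[1],200],12); rel([600,150,200],45); rel([526,-53,200],77.44)
E
```

```text
[637.93516366 285.45273478  77.01015762] [-1.23577525  0.01657586  6.38986041] [-0.14523052  0.11386523 -0.04378362] 29.98861402273178 27.08149210325827
xyz [0.001, 0.002, -3.075] twist [0.006, -0.002, -0.011] now [637.9, 285.5, 77.0] ya 11.95 t 22.68
xyz [-3.116, -1.627, -3.076] twist [0.006, -0.0, -6.611] now [637.9, 285.5, 77.0] ya 11.95 t 22.68
xyz [-7.698, -4.488, -3.079] twist [0.006, 0.001, -13.099] now [637.9, 285.5, 77.0] ya 11.95 t 22.68
```

>>> arm_command(
  fingers=[0, 0, 0, 0, 0, 0, 0, 0, 0, 0, 0, 0, 0, 0, 0, 0, 0, 0],
  xyz=[
    [0, 0, -0.3],
    [0, 0, -1],
    [0, 0, -2],
    [0, 0, -3],
    [-0.6, -0.3, -3.08],
    [-1.5, -0.8, -3.08],
    [-2.5, -1.4, -3.08],
    [-3.5, -1.9, -3.08],
    [-4.5, -2.5, -3.08],
    [-5.5, -3.1, -3.08],
    [-6.4, -3.7, -3.08],
    [-7.2, -4.2, -3.08],
    [-7.7, -4.49, -3.08],
    [-7.7, -4.49, -3.08],
    [-7.7, -4.49, -3.08],
    [-7.7, -4.49, -3.08],
    [-7.7, -4.49, -3.08],
    [-7.7, -4.49, -3.08],
  ],
  twist=[
    [0, 0, 0],
    [0, 0, 0],
    [0, 0, 0],
    [0, 0, 0],
    [0, 0, -1.3],
    [0, 0, -2.7],
    [0, 0, -4.1],
    [0, 0, -5.5],
    [0, 0, -6.9],
    [0, 0, -8.3],
    [0, 0, -9.7],
    [0, 0, -11.1],
    [0, 0, -12.5],
    [0, 0, -13.1],
    [0, 0, -13.1],
    [0, 0, -13.1],
    [0, 0, -13.1],
    [0, 0, -13.1],
  ],
)

```text
t: 24.92
tcp_pos: [525.5, -53.0, 199.3]
tcp_rot: [0.109, 0.994, -0.0, -0.0]
ft_force: [-0.7, 0.2, -1.0]
gripper_width: 26.8
grip_force: 30.0
```

```bash
python3 - <<'E'
from h import *
import pickle
st=arm.read_state(); T=Ro.from_quat(st['tcp_rot']).as_matrix(); p=st['tcp_pos']; print(st['t'],p,st['ft_force'],st['gripper_width'])
rel([526,-53,200],77.44)
for n in('wrist','scene','side'):
    s=snapshot(n); pickle.dump(s,open(n+'7.pkl','wb')); save(s,n+'7.png')
    print(n,'collar,tip,leg',proj(s,[p+T[:,2]*13,p+T[:,2]*49,[526,-53,75]]).round(1).tolist())
    if n=='wrist':
        g=s['img'].mean(2)
        for v in range(206,320,4): print(v,' '.join('%3d'%x for x in g[v,286:356:2]))
E
```

```text
24.925 [525.54778333 -53.002345   199.25128188] [-0.73977114  0.22259243 -0.96691624] 26.80972933110459
xyz [-0.011, 0.003, -0.019] twist [-0.006, -0.011, 0.002] now [525.5, -53.0, 199.3] ya 77.45 t 24.93
wrist collar,tip,leg [[320.7, 286.0], [320.6, 262.4], [320.5, 231.4]]
206 215 216 216 215 216 197 130 127 127 126 126 127 128 127 127 128 127 127 126 126 126 126 125 126 127 126 132 116  97  98  96  97 147 156 152
210 215 215 215 215 215 206 198 198 198 198 198 202 203 203 204 204 204 203 203 204 203 203 203 203 203 203 210 144  95  97 101 100 121 150 154
214 215 215 215 215 215 210  57  42  42  41  41  42  40  42  40  40  40  41  40  41  40  40  40  40  40  40 102 114  97  95  97 102 148 155 155
218 215 215 215 215 215 210  69  42  41  42  40  41  40  41  41  40  41  41  40  41  40  41  40  40  38  39 117 142  96 100  99  97 148 159 154
222 215 216 215 215 215 210  69  42  40  42  42  41  40  41  40  40  39  40  40  41  40  39  39  39  39  38 100 114  98 101 102 100 110 155 156
226 215 215 216 215 215 211  88  42  41  41  41  39  39  29  22  20  21  34  34  35  39  39  40  39  39  
[... 2789 characters left out ...]
0  90  85  62  74  81  80  81  81  81  81  80  81  80  81  80  80  79  80  80  80  80  80  79  78  77  60  74  89  90  90  63  22
310  52  90  90  90  79  62  76  81  83  83  83  83  82  81  83  83  82  82  81  82  82  81  81  81  81  80  79  78  61  72  88  90  91  88  29
314 103 116 118 116  81  72  77  83  84  84  84  84  84  84  84  84  83  82  83  83  83  83  82  83  82  82  80  79  62  72 104 118 119 117  54
318  93 126 127 125  82  60  79  85  86  86  86  86  86  86  86  85  85  85  84  85  84  84  85  84  84  84  81  80  66  74 109 125 126 125  52
scene collar,tip,leg [[328.5, 208.8], [328.4, 219.7], [328.1, 240.7]]
side collar,tip,leg [[341.9, 209.4], [341.9, 221.1], [341.7, 244.1]]
```

```bash
python3 - <<'E'
from h import *
import pickle
s=pickle.load(open('wrist7.pkl','rb')); g=s['img'].mean(2)
for v in list(range(222,246,2))+list(range(257,272)): print(v,' '.join('%3d'%x for x in g[v,294:344]))
print([(v,int(g[v,304])) for v in range(208,216)],[(v,int(g[v,304])) for v in range(249,256)])
st=arm.read_state(); T=Ro.from_quat(st['tcp_rot']).as_matrix(); p=st['tcp_pos']
q=proj(s,[p+T[:,2]*d for d in (13,45,49,p[2]-75)]); print(q)
E
```

```text
222 215 215 210 144  69  43  42  41  40  41  42  41  42  42  41  40  40  40  41  40  40  41  40  40  39  40  40  40  40  40  41  40  40  41  39  40  39  39  39  39  39  39  38  50 100 142 114  99  98  99
224 215 215 211 158  83  45  41  42  40  41  41  41  40  39  40  40  41  41  40  39  35  32  31  30  30  30  34  36  38  40  39  40  40  40  40  40  39  40  38  40  39  39  39  49  99 139 113 100  99  99
226 215 215 211 165  88  44  42  41  41  41  41  41  41  40  39  40  39  35  29  22  22  22  20  22  21  23  34  36  34  33  35  38  39  39  39  39  40  40  39  38  39  38  38  50  99 138 111  99  98  99
228 215 215 211 165  88  45  40  40  41  40  40  40  40  40  39  37  28  20  13  17  17  19  22  22  20  24  35  34  28  24  23  27  36  39  38  40  40  39  39  39  38  39  38  48  97 133 110  99  99 100
230 215 215 211 165  88  45  40  38  40  40  40  40  40  40  39  28  18  13  14  12  14  14  16  17  20  20  17  17  18  17  16  23  29  36  38  40  39  39  38  39  39  39  39  48 110 174 130 102  99  99
232 215 215 211 166  90  45  40  41  40  40  39  40  39  39  37  27  16  12  14 
[... 3999 characters left out ...]

270 213 211 208 171 155 151 150 147 131 123 110  88  73  70  70  69  61  58  55  57  57  57  57  57  57  56  57  57  57  57  57  57  56  56  56  65  87  89  72  70  81  80 110 132 142 119 102  98  97  96
271 190 171 163 133 121 120 119 109  89  81  68  63  59  56  55  55  56  54  54  53  54  54  54  54  54  53  53  53  54  54  53  54  53  53  54  53  55  57  55  54  56  56  69  92 107 101  95  93  92  92
[(208, 132), (209, 167), (210, 198), (211, 161), (212, 76), (213, 37), (214, 41), (215, 43)] [(249, 21), (250, 22), (251, 42), (252, 107), (253, 142), (254, 152), (255, 152)]
[[320.44047737 285.90866498]
 [320.32183405 264.57636201]
 [320.30927687 262.31858196]
 [320.13348951 230.71258963]]
```

>>> arm_command(
  fingers=[0, 0, 0, 0, 0, 0, 0],
  xyz=[
    [0.015, -0.035, 0.5],
    [0.015, -0.035, 1],
    [0.015, -0.035, 1.5],
    [0.015, -0.035, 1.72],
    [0.015, -0.035, 1.72],
    [0.015, -0.035, 1.72],
    [0.015, -0.035, 1.72],
  ],
  twist=[
    [0, 0, 0],
    [0, 0, 0],
    [0, 0, 0],
    [0, 0, 0],
    [0, 0, 0],
    [0, 0, 0],
    [0, 0, 0],
  ],
)

```text
t: 25.95
tcp_pos: [525.0, -54.6, 131.2]
tcp_rot: [0.109, 0.994, -0.0, 0.0]
ft_force: [0.3, -0.5, -2.6]
gripper_width: 27.0
grip_force: 30.0
```

```bash
python3 - <<'E'
from h import *
import pickle
s=snapshot('wrist'); pickle.dump(s,open('w8.pkl','wb')); g=s['img'].mean(2)
st=arm.read_state(); T=Ro.from_quat(st['tcp_rot']).as_matrix(); p=st['tcp_pos']; print(st['t'],p)
q=proj(s,[p+T[:,2]*d for d in (13,45,49,p[2]-75)]); print(q)
for v in range(228,276,1): print(v,' '.join('%3d'%x for x in g[v,292:346]))
E
```

```text
26.0 [524.9785559  -54.59220424 131.12611182]
[[320.69082764 285.74901353]
 [320.53813124 264.43590141]
 [320.5219696  262.18011464]
 [320.49450091 258.34613961]]
228 165 133 127 127 127 127 127 127 127 127 127 127 127 127 126 127 128 126 126 127 126 126 122 126 128 128 128 128 128 127 127 127 127 126 125 125 125 124 119 117 119 125 127 127 128 128 128 128 128 128 128 127 127 127
229 154 125 121 122 128 130 130 130 129 130 129 129 129 129 129 129 129 123 121 121 122 122 125 129 130 131 131 131 131 131 133 133 133 132 125 124 124 123 120 120 127 131 133 132 133 133 133 133 134 133 133 127 126 126
230 157 145 144 149 153 153 154 153 153 153 153 153 153 153 153 153 152 150 150 150 150 151 152 154 154 154 154 154 155 155 165 168 167 167 166 165 165 165 165 165 167 167 167 167 167 167 167 168 167 168 167 165 165 165
231 197 196 196 197 198 198 198 198 198 198 198 198 198 198 198 198 198 198 197 198 197 198 198 198 198 199 199 199 199 199 202 203 203 203 202 203 203 203 203 203 203 202 202 200 200 199 200 200 200 200 200 200 200 200
232 213 211 210 209 209 210 209 209 209 209 209 209 208 2
[... 8922 characters left out ...]
  52  52  60  87  95  96  96  96  95  99
273 148 123 109 112 112 113 113 109  89  72  66  68  70  71  70  70  70  69  64  61  59  59  59  60  60  58  59  59  59  59  59  58  60  58  58  59  58  58  58  58  57  58  58  56  55  55  59  87 109 113 113 113 114 111
274 148 119 114 118 119 119 119 110  85  73  72  74  74  73  68  67  66  65  61  61  61  61  61  61  61  61  61  60  60  60  60  60  59  60  59  60  59  59  60  59  60  59  59  58  58  57  58  74 112 119 119 120 119 113
275 147 113 102 103 104 104 104 102  77  68  68  67  69  68  64  64  62  62  62  62  62  62  62  61  62  61  62  62  61  61  62  61  61  60  60  61  62  61  60  60  60  60  60  59  59  58  58  64  99 103 104 104 104 100
```

>>> arm_command(
  fingers=[0, 0, 0, 0, 0, 0, 0],
  xyz=[
    [0, 0, 0.07],
    [0, 0, 0.14],
    [0, 0, 0.21],
    [0, 0, 0.26],
    [0, 0, 0.3],
    [0, 0, 0.3],
    [0, 0, 0.3],
  ],
  twist=[
    [0, 0, 0],
    [0, 0, 0],
    [0, 0, 0],
    [0, 0, 0],
    [0, 0, 0],
    [0, 0, 0],
    [0, 0, 0],
  ],
)

```text
t: 26.88
tcp_pos: [524.6, -54.5, 118.5]
tcp_rot: [0.109, 0.994, -0.0, -0.0]
ft_force: [0.0, 0.1, -1.6]
gripper_width: 26.8
grip_force: 30.0
```

>>> arm_command(
  fingers=[0, 0, 0, 0, 0, 0, 0, 0],
  xyz=[
    [0, 0, 0.05],
    [0, 0, 0.1],
    [0, 0, 0.15],
    [0, 0, 0.2],
    [0, 0, 0.25],
    [0, 0, 0.3],
    [0, 0, 0.3],
    [0, 0, 0.3],
  ],
  twist=[
    [0, 0, 0],
    [0, 0, 0],
    [0, 0, 0],
    [0, 0, 0],
    [0, 0, 0],
    [0, 0, 0],
    [0, 0, 0],
    [0, 0, 0],
  ],
)

```text
t: 27.88
tcp_pos: [523.8, -54.4, 106.1]
tcp_rot: [0.109, 0.994, -0.0, -0.001]
ft_force: [-3.1, 0.9, -3.0]
gripper_width: 26.8
grip_force: 30.0
```

>>> arm_command(
  fingers=[0, 0, 0, 0, 0, 0, 0, 0, 0, 0],
  xyz=[
    [0, 0, 0.06],
    [0, 0, 0.12],
    [0, 0, 0.18],
    [0, 0, 0.24],
    [0, 0, 0.3],
    [0, 0, 0.35],
    [0, 0, 0.39],
    [0, 0, 0.41],
    [0, 0, 0.41],
    [0, 0, 0.41],
  ],
  twist=[
    [0, 0, 0],
    [0, 0, 0],
    [0, 0, 0],
    [0, 0, 0],
    [0, 0, 0],
    [0, 0, 0],
    [0, 0, 0],
    [0, 0, 0],
    [0, 0, 0],
    [0, 0, 0],
  ],
)

```text
t: 29.12
tcp_pos: [523.9, -54.4, 89.7]
tcp_rot: [0.109, 0.994, -0.0, -0.001]
ft_force: [-4.9, 2.2, -3.1]
gripper_width: 26.7
grip_force: 30.0
```

Now the last millimetres, until the collar force shows.

>>> arm_command(
  fingers=[0, 0, 0, 0, 0],
  xyz=[
    [0, 0, 0.015],
    [0, 0, 0.03],
    [0, 0, 0.04],
    [0, 0, 0.04],
    [0, 0, 0.04],
  ],
  twist=[
    [0, 0, 0],
    [0, 0, 0],
    [0, 0, 0],
    [0, 0, 0],
    [0, 0, 0],
  ],
)

```text
t: 29.75
tcp_pos: [524.0, -54.5, 88.4]
tcp_rot: [0.109, 0.994, -0.0, -0.001]
ft_force: [-4.7, 2.3, -0.4]
gripper_width: 27.0
grip_force: 30.0
```

>>> arm_command(
  fingers=[0, 0, 0, 0],
  xyz=[
    [0, 0, 0.01],
    [0, 0, 0.02],
    [0, 0, 0.02],
    [0, 0, 0.02],
  ],
  twist=[
    [0, 0, 0],
    [0, 0, 0],
    [0, 0, 0],
    [0, 0, 0],
  ],
)

```text
t: 30.25
tcp_pos: [524.1, -54.4, 88.0]
tcp_rot: [0.109, 0.994, -0.0, -0.001]
ft_force: [-7.3, 1.4, 4.7]
gripper_width: 26.8
grip_force: 30.0
```

>>> arm_command(
  fingers=[0, 0, 0, 0],
  xyz=[
    [0, 0, 0.015],
    [0, 0, 0.03],
    [0, 0, 0.03],
    [0, 0, 0.03],
  ],
  twist=[
    [0, 0, 0],
    [0, 0, 0],
    [0, 0, 0],
    [0, 0, 0],
  ],
)

```text
t: 30.75
tcp_pos: [524.2, -54.5, 88.0]
tcp_rot: [0.109, 0.994, -0.0, -0.001]
ft_force: [-11.2, 3.1, 18.0]
gripper_width: 26.4
grip_force: 30.0
```

>>> arm_command(
  fingers=[0, 0.3, 0.6, 0.6, 0.6, 0.6, 0.6, 0.6, 0.6, 0.6],
  xyz=[
    [0, 0, -0.03],
    [0, 0, -0.03],
    [0, 0, -0.03],
    [0, 0, -0.03],
    [0, 0, -0.5],
    [0, 0, -1.5],
    [0, 0, -2.5],
    [0, 0, -3.5],
    [0, 0, -3.5],
    [0, 0, -3.5],
  ],
  twist=[
    [0, 0, 0],
    [0, 0, 0],
    [0, 0, 0],
    [0, 0, 0],
    [0, 0, 0],
    [0, 0, 0],
    [0, 0, 0],
    [0, 0, 0],
    [0, 0, 0],
    [0, 0, 0],
  ],
)

```text
t: 32.0
tcp_pos: [524.6, -54.6, 226.1]
tcp_rot: [0.109, 0.994, -0.0, -0.0]
ft_force: [-0.3, -0.0, -0.7]
gripper_width: 52.8
grip_force: 0.0
```

```bash
python3 - <<'E'
from h import *
import pickle
st=arm.read_state(); print(st['t'],st['tcp_pos'],st['ft_force'],st['gripper_width'])
out=[]
C=np.array([524.4,-54,0.])
s=snapshot('wrist'); pickle.dump(s,open('w9.pkl','wb')); save(s,'w9.png')
a=snapshot('scene'); b=snapshot('side'); save(a,'scene9.png'); save(b,'side9.png')
def c(s,u,v,w): 
    return cv2.resize(s['img'][int(v)-w:int(v)+w,int(u)-w:int(u)+w],(266,266),interpolation=cv2.INTER_CUBIC)
w=c(s,*proj(s,C+[0,0,100])[0],45)
o=[w,c(a,*proj(a,C+[0,0,100])[0],45),c(b,*proj(b,C+[0,0,100])[0],45)]
r=np.array([391,161,90.]); k=np.array([566,326,80.])
o2=[c(a,*proj(a,r)[0],30),c(b,*proj(b,r)[0],30),c(a,*proj(a,k)[0],70)]
cv2.imwrite('pics/fin.png',cv2.cvtColor(np.vstack([np.hstack(o),np.hstack(o2)]),cv2.COLOR_RGB2BGR))
# wheel top & yaw in wrist view
g=s['img'].mean(2); u,v=proj(s,C+[0,0,130])[0].astype(int); print(u,v, 'axis pred z113', proj(s,C+[0,0,113]))
E
```

```text
32.0 [524.63815112 -54.57795812 226.11370898] [-0.29355533 -0.03092383 -0.67514865] 52.806911760042276
321 240 axis pred z113 [[321.05109063 233.99746644]]
```

View pics/fin.png

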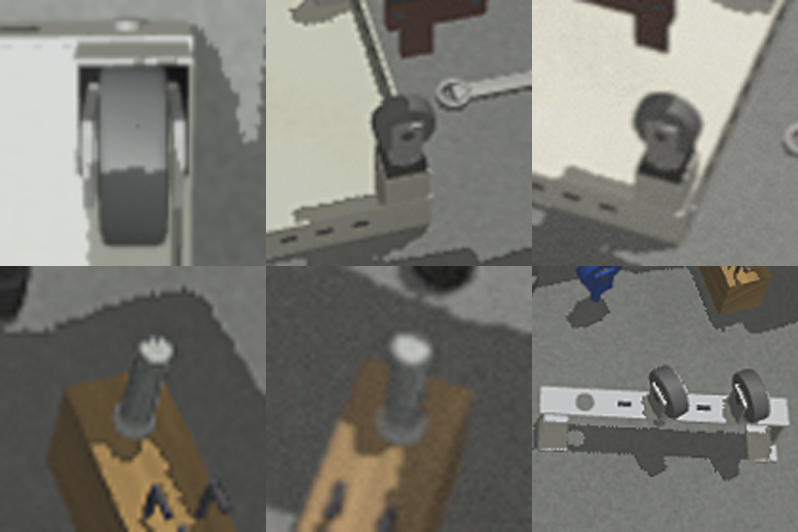

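The castor is fully seated, with its collar on the leg and its wheel parallel to the dolly's rim. The rod is upright with its shoulder on the block, and the other two castors are undisturbed. Handing in.

```bash
python3 -c "
from cell import arm
print(arm.sign_off())"
```

```text
the job is handed in; nothing more can be done
None
```

The socket measured 36 mm deep, so I fitted the medium castor fully home and lined up with the dolly. The rod is back in its block and the other two castors are untouched in the rack. I handed the job in at about 32 s; sign-off returned no verdict.

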